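# Free the ratchet pawl and lower the track span

## Task

Take the release rod from its tray and, with the rod only, slide its blade over the ledge of the lifting-span stand and under the lip of the ratchet pawl, and lift the pawl well clear of the ratchet, leaving it up. Then gently lower the raised track span until it snaps home under the spring clip, and lay the rod back flat in the tray. Work by feel: do not force the ledge, the pawl or the span, and leave the other models where they are.

Things in the scene. Friction and masses are not known exactly. Their poses are not given: they have to be found in the camera images.
- rod: Release rod, 125 mm, about 0.07 kg, lying flat in the tray: black handle 60 long x 20 wide x 24 mm tall, and a straight blunt steel blade 6 x 6 mm projecting 65 mm from the handle's front, its axis 12 mm above the handle's underside. Origin: underside level, at the joint of handle and blade; x along the blade to its tip, z up; handle from x = -60 to 0 mm.
- rod_tip (a point): Centre of the blade's blunt end, 65 mm ahead of the rod's origin, 12 mm above its underside level.
- tray: Shallow aluminium tray, outside 170 x 110 x 12 mm high, walls 3 mm, floor 3 mm thick, fixed to the board (z = 0). Origin: centre of its underside; x along the 170 mm side, z up.
- stand: Stand of the lifting span, fixed to the board. Origin: on the board under the hinge (axis parallel to x, z = 60 mm); y along the lowered span, z up, x away from the robot. Robot's side: ratchet wheel, over it the pawl, and a steel block whose flat top is the ledge. Ledge and pawl sit on one head that slides up and down, set by hand. Approach along +x. Over 15 N on any part of it is forcing it.
- pawl (a joint): Angle of the pawl, a steel bar along the stand's y, pivoting about a line parallel to x at y = 55 mm, 12 mm above the real ledge; its lip, 16 mm deep in x, 8 mm thick, spans the ledge 102 mm from the pivot on the -y side. 0 = down between ratchet teeth; grows as the lip is lifted; to be left above 0.3, firm stop at 0.55. Stiff pivot: lifting at the lip takes 1.5 to 2 N; stays where left.
- span (a joint): Angle of the track span: deck 60 mm wide in x, 18 to 190 mm from the hinge, top 5 mm above the hinge line. 0 = level, grows as the free end rises; starts 0.5 to 0.58. Stiff hinge, stays where left. Takes 1 to 3 N down near the end, 3 to 6 N past the clip (last 15 mm), then meets a firm rubber landing at 0 to 0.047: landing and clip are set 0 to 8 mm high by hand, not measured.
- span_end (a point): Pressing place: middle of the deck's top, 150 mm from the hinge; 65 mm above the board when the span is level. It moves with the span.
- clip (a joint): Travel (m) of the spring clip, a round nose 12 mm in diameter 200 mm from the hinge along y, just past the span's end, 8 mm above it when the span is home; keep the rod off it. It yields along the stand's +y: 0 = sprung home, 2 to 3 mm as the span's end passes it, 0 again when the span is held under it.
- engine: Black plastic steam engine 150 x 44 x 75 mm, bystander. Origin: centre of its underside.
- wagon0: Silver tank wagon 105 x 36 x 63 mm, bystander. Origin: centre of its underside.
- wagon1: Silver tank wagon 105 x 36 x 63 mm, bystander. Origin: centre of its underside.
- cabin: White ceramic signal cabin 70 x 108 x 105 mm, bystander. Origin: centre of its underside.
- screwdriver: Screwdriver 150 mm long lying on the board, bystander.
- oil_jar: Small closed jar 44 mm across, 55 mm tall, bystander. Origin: centre of its underside.
- ledge_nominal (a point): Point of the stand under (or at) the middle of the free ledge (stand x = -71, y = -47, z = 100 mm). Ledge: 28 mm wide in y, from 13 mm in front of this point (-x) to 32 mm behind. The real ledge lies 0 to 10 mm higher: not measured, find it by touch. The lip's blunt front face is 13 mm behind this point in x, its underside always 8 mm above the real ledge: the 6 mm blade has 2 mm to spare.

How it is judged (in metres and radians):
On the way, in this order (a step that is already met when the one before it is completed fails the run):
1. the pawl is lifted clear of the ratchet by the rod, with the span still raised (value of joint pawl above 0.3 rad and contact force between rod and pawl above 0.3 N and value of joint span above 0.2 rad), for 0.1 s.
2. the span is down on its landing with the clip sprung over it (value of joint span below 0.065 rad and value of joint clip below 0.0012 m), for 0.2 s.
At the end, for the whole second after the job is handed in: The pawl stays lifted (more than 0.3 rad), the span is down (below 0.065 rad) with the clip home over it (within 1.2 mm), and the rod lies flat and upright on the tray floor at rest, its origin within 50 mm of the tray's centre (all of step 2 and value of joint pawl above 0.3 rad and z of rod in the frame of tray between 0 and 0.008 m and angle between rod's own z axis and vertical below 0.1 rad and horizontal distance between rod and tray below 0.05 m and linear speed of rod below 0.02 m/s); the robot touches nothing.
It fails at once if the fingers touch the pawl (contact force between the fingers and pawl above 0.5 N).
It fails at once if the ledge, pawl, span or stand is forced (over 15 N) (contact force between any of rod, the fingers and stand above 15 N).
It fails at once if a bystander is moved (over 20 mm) (distance of any of engine, wagon0, wagon1, cabin, screwdriver, oil_jar from where it was at the start of the episode above 0.02 m).
It also fails if it takes over 64 s, if anything falls off the work surface, if the arm or the gripper's body presses on something with over 40 N, if the wrist force passes 120 N, or if a joint passes its speed limit or range.

## Robot

A 6-joint arm with a two-finger parallel gripper is mounted at the origin on the work surface. World frame = base frame: x ahead of the robot, y to its left, z up, the work surface at z = 0. Lengths are in m, angles in degrees, forces in N, time in s.
With the tool pointing down it reaches from about 0.325 to 0.85 m from the base axis. Payload 4.4 kg.
Tool frame: the origin (TCP) lies on the front face of the gripper's body, between the roots of the fingers; the fingertips stand 97 mm ahead of it and the grasp point (between the pads) lies 78 mm ahead of it (tips_ahead is the distance from the TCP to the fingertips, in m); z points along the fingers, x is the direction in which the jaws open and shut, and the axes are right-handed (so a half turn about z gives the same grasp; the last joint's range is limited). The gripper opens to 94 mm and grips with 3 to 60 N. Pads are 16 mm wide; open, the fingers measure 119 mm over their backs; the gripper's body (75 mm by 177 mm) begins 78 mm behind the grasp point.
Start: joints at [-78.237, 11.837, 88.321, -0, 79.842, -8.623], TCP at [0.2, -0.539, 0.303] pointing down, gripper open.
Joint ranges: [-156.59, 156.59], [-49.26, 127.26], [12.9, 141.05], [-63.56, 243.56], [4.71, 150.69], [-161.64, 161.64]. Speed limits (degrees/s): [159.86, 159.86, 180, 180, 180, 180].

## Interface

Orientations are given as a 3x3 rotation matrix whose columns are the frame's x, y, z axes.
In Python, from workcell import sense, snapshot, camera_model, hand_in, tips_ahead gives the robot as it stands. The module is installed in compiled form; this text tells all that it offers.
- The arm moves only by the shell command python3 -m handwheel 'ROWS' [OPENING]. ROWS is JSON, a list of rows, each an object with "xyz": the shift along the tool's x, y, z scaled (see below), a list of three; "twist": the turn, a rotation vector about the tool's x, y, z scaled (see below), a list of three. A call has 1 to 12 rows; each row is the pose to reach, as a shift and turn from the pose measured when the call began, along the tool's axes at that moment; what a row does not reach only later rows make up. The controller multiplies each number of a shift by 0.3 m and each number of a turn by 45 degrees. A row lasts 1/8 s, in which the tool goes at most 62.5 mm and 10.7 degrees, less where a joint would pass 70% of its speed; a pose out of reach is approached as far as the arm can. A call with a number of a shift or a turn outside -1 to 1 is refused whole. A call with a gripper value outside its range is refused whole. OPENING is the opening, from 0 (shut) to 1 (fully open), set as the call begins (- or left out, the last holds). The fingers move at their own pace and stop on an object; the grip force is fixed at half the most. Time passes only in rows, so rows that repeat a pose let the fingers close. It gives the time, the measured TCP pose, the force and the opening at its end, in the units of the state.
- sense(): the state, without advancing time (a new reading comes with each control period).
- snapshot(name): name is "scene" or "top"; returns the picture (480x640x3 uint8, blue, green, red); there is no depth.
- camera_model(name): a dict with "mtx" (3x3 intrinsics, pixels), "k1" (the pictures are not rectified: a ray, as slopes to the right and down, at radius r is drawn at 1 + k1 r^2 times it, then the intrinsics apply), "R" (3x3) and "t" (3): a world point X has camera coordinates R X + t. Camera axes: x right, y down, z forward; pixel columns grow to the right and rows downward; lengths in m; the calibration is good to about 2 mm. A picture is of the moment at which its call begins. camera_model takes no time and is no camera call.
- hand_in(): hands the job in, once; it reports no verdict.
The state is a dict: "time_s": time; "joint_positions": joint angles; "dq": joint speeds; "effort": joint torques, N m; "position": TCP position; "ee_rot": TCP orientation; "wrist_force": force on the tool from outside, world axes, zero at the start; "moment": the same for the moment, N m; "gripper_width": finger opening in m.
Only numpy, scipy, OpenCV 4.12 (cv2) and the standard library are available. Lean on these libraries where they do the work, as an engineer would, in place of code of your own. Each camera call takes 0.05 s, during which the arm holds its last target.

## Working session

There is one attempt and no reset: what is moved stays moved. The work goes in short steps, Python scripts to look and compute and a shell command to move; the robot and the scene stay as the last step left them, time stands still between calls to the robot, and variables do not carry over. Pictures are saved under pics/ and viewed, and the job is handed in when it is done.

```bash
mkdir -p pics; ls; python3 - <<'E'
from workcell import *
import cv2
print(sense())
for n in("scene","top"):
    im=snapshot(n); cv2.imwrite(f"pics/{n}0.png",im); print(n,camera_model(n))
print(tips_ahead)
E
```

```text
pics
{'time_s': 0.0, 'joint_positions': array([-7.82372521e+01,  1.18826909e+01,  8.84035491e+01, -5.28559171e-04,
        7.98427708e+01, -8.62314006e+00]), 'dq': array([ 0.00458463, -0.05151819,  0.01995817, -0.00933666, -0.02379655,
       -0.0641404 ]), 'effort': array([-7.73794436e-04, -3.70879519e+01, -2.81418622e+01,  6.97942916e-02,
        3.62647721e-02, -1.73142384e-04]), 'position': array([ 0.20016049, -0.53840675,  0.30151638]), 'ee_rot': array([[ 3.48342196e-01, -9.37367322e-01, -4.67912816e-04],
       [-9.37364792e-01, -3.48342355e-01,  2.20252687e-03],
       [-2.22757057e-03, -3.28628047e-04, -9.99997465e-01]]), 'wrist_force': array([-0.09003511, -0.12008859,  0.10160009]), 'moment': array([0.01236765, 0.00420772, 0.08653203]), 'gripper_width': 0.09370936911946352}
scene {'mtx': array([[494.32001453,   0.        , 317.47049146],
       [  0.        , 494.32001453, 243.06127819],
       [  0.        ,   0.        ,   1.        ]]), 'k1': -0.06573250380606302, 'R': array([[-0.80585678,  0.59198721, -0.01208282],
       [ 0.46945267,  0.62635151, -0.62233269],
       [-0.36084491, -0.50718333, -0.78265959]]), 't': array([ 0.44033054, -0.19754297,  1.5755947 ])}
top {'mtx': array([[517.37770795,   0.        , 317.59126649],
       [  0.        , 517.37770795, 242.23450644],
       [  0.        ,   0.        ,   1.        ]]), 'k1': -0.06787241980279081, 'R': array([[-0.00608569, -0.99996664, -0.00544773],
       [-0.9853775 ,  0.00692438, -0.17024466],
       [ 0.1702767 ,  0.00433201, -0.98538677]]), 't': array([0.04053352, 0.57835007, 1.11656669])}
0.0972
```

View pics/scene0.png

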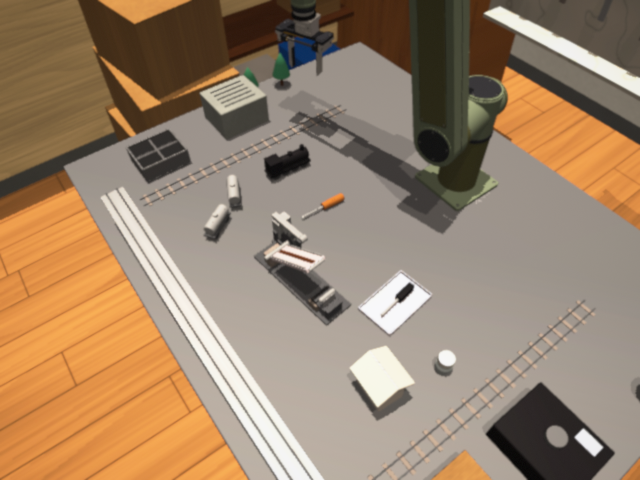

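View pics/top0.png

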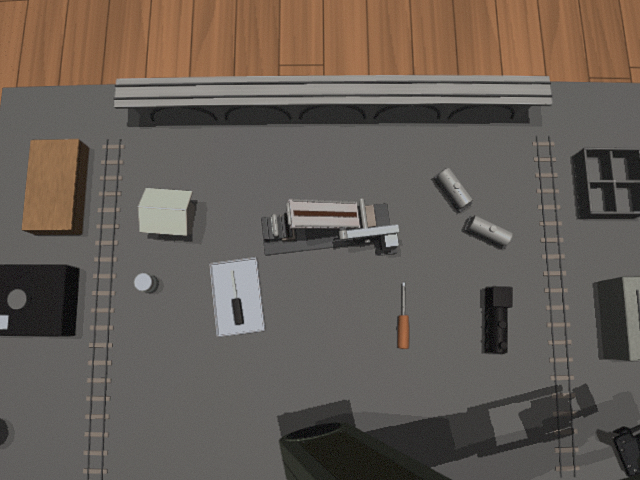

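The top view shows the rod in its tray at about (237,298), with the blade pointing up in the image. The stand spans about (262–400, 195–255), with the pawl and ledge on the right near (390,237). Next I'll look at zoomed crops.

```bash
python3 - <<'E'
import cv2
t=cv2.imread("pics/top0.png"); s=cv2.imread("pics/scene0.png")
cv2.imwrite("pics/t_stand.png",cv2.resize(t[185:265,250:410],None,fx=5,fy=5,interpolation=cv2.INTER_CUBIC))
cv2.imwrite("pics/t_tray.png",cv2.resize(t[250:345,200:275],None,fx=6,fy=6,interpolation=cv2.INTER_CUBIC))
cv2.imwrite("pics/s_stand.png",cv2.resize(s[200:330,245:360],None,fx=4.5,fy=4.5,interpolation=cv2.INTER_CUBIC))
cv2.imwrite("pics/s_tray.png",cv2.resize(s[260:340,350:440],None,fx=6,fy=6,interpolation=cv2.INTER_CUBIC))
E
```

```text
(no output)
```

View pics/t_stand.png

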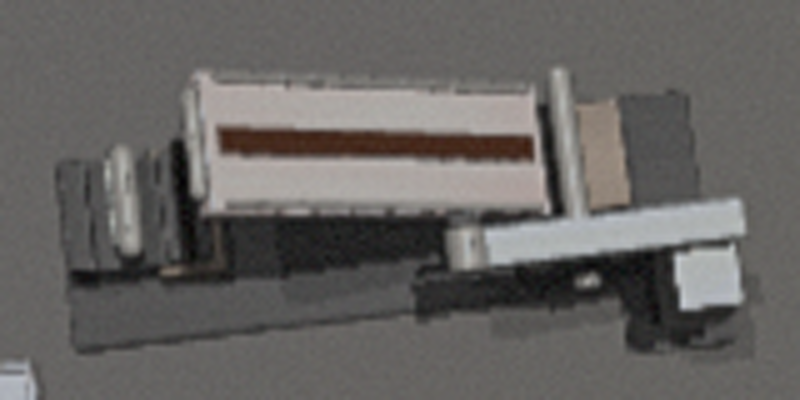

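View pics/t_tray.png

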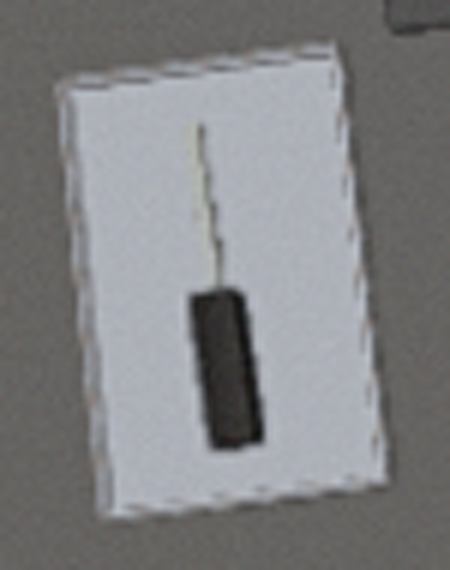

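View pics/s_stand.png

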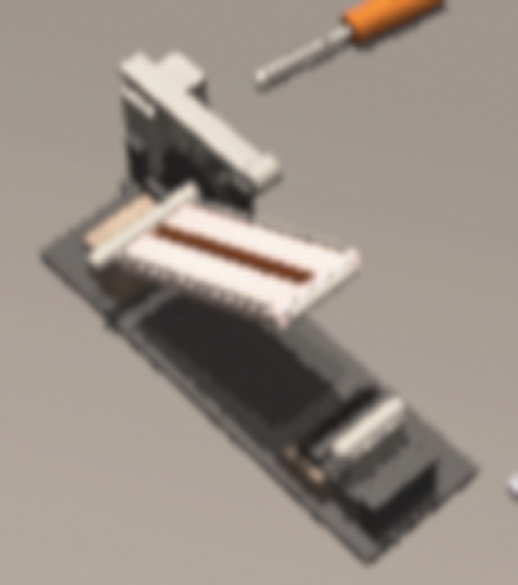

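View pics/s_tray.png

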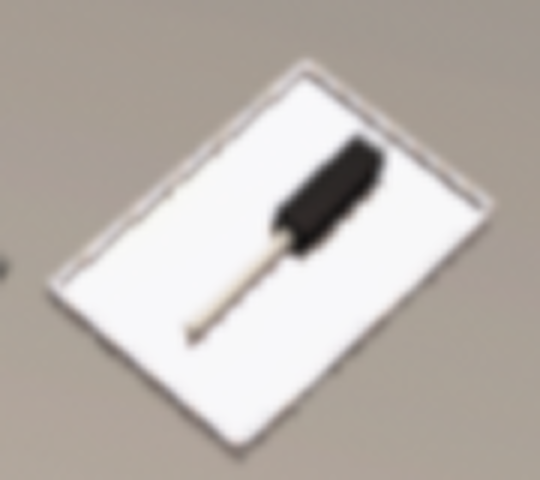

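```bash
cat > h.py <<'E'
import numpy as np, cv2
from workcell import *
def ray(n,u,v):
    c=camera_model(n);K=c["mtx"]
    d=np.array([c["k1"],0,0,0,0.])
    # r_d = r(1+k1 r^2): same as the OpenCV radial model
    p=cv2.undistortPoints(np.array([[[u,v]]],float),K,d)[0,0]
    R,t=c["R"],c["t"]
    o=-R.T@t; w=R.T@np.array([p[0],p[1],1]); return o,w/np.linalg.norm(w)
def onz(n,u,v,z):
    o,w=ray(n,u,v); return o+w*(z-o[2])/w[2]
def tri(pt,ps):
    o1,w1=ray("top",*pt);o2,w2=ray("scene",*ps)
    A=np.stack([w1,-w2],1); s=np.linalg.lstsq(A,o2-o1,rcond=None)[0]
    a=o1+s[0]*w1;b=o2+s[1]*w2
    return (a+b)/2,np.linalg.norm(a-b)
def proj(n,X):
    c=camera_model(n)
    p,_=cv2.projectPoints(np.array(X,float).reshape(-1,1,3),cv2.Rodrigues(c["R"])[0],c["t"],c["mtx"],np.array([c["k1"],0,0,0,0.]))
    return p[:,0]
E
python3 - <<'E'
from h import *
t=cv2.imread("pics/top0.png"); s=cv2.imread("pics/scene0.png")
# tray: bright region ; handle: dark within the tray
for n,im,box in(("top",t,(250,345,200,275)),("scene",s,(262,340,350,440))):
    r0,r1,c0,c1=box; g=cv2.cvtColor(im,cv2.COLOR_BGR2GRAY)[r0:r1,c0:c1]
    print(n,np.percentile(g,[2,10,30,50,70,95]))
    th=130 if n=="top" else 185
    m=(g>th).astype(np.uint8); cs,_=cv2.findContours(m,cv2.RETR_EXTERNAL,cv2.CHAIN_APPROX_NONE)
    c=max(cs,key=cv2.contourArea); h=cv2.convexHull(c)
    ap=cv2.approxPolyN(h,4).reshape(-1,2)+[c0,r0]
    print("tray corners",ap.tolist())
    full=np.zeros_like(m);cv2.fillPoly(full,[h],1)
    d=((g<75)&(full>0)).astype(np.uint8); cs,_=cv2.findContours(d,cv2.RETR_EXTERNAL,cv2.CHAIN_APPROX_NONE)
    c=max(cs,key=cv2.contourArea); rr=cv2.minAreaRect(c); print("handle",np.array(rr[0])+[c0,r0],rr[1:],(cv2.boxPoints(rr)+[c0,r0]).round(1).tolist())
E
```

```text
top [ 50.  97. 100. 103. 175. 179.]
tray corners [[264, 330], [216, 337], [209, 263], [256, 256]]
handle [237.29999924 311.10000229] ((26.02153205871582, 8.768123626708984), 81.8698959350586) [[231.1, 298.8], [239.8, 297.6], [243.5, 323.4], [234.8, 324.6]]
scene [ 76.76 155.   160.   164.   184.   248.  ]
tray corners [[432, 294], [390, 335], [357, 307], [400, 269]]
handle [404.50000763 292.50000381] ((7.071067810058594, 19.798988342285156), 45.0) [[395.0, 297.0], [409.0, 283.0], [414.0, 288.0], [400.0, 302.0]]
```

```bash
python3 - <<'E'
import cv2
t=cv2.imread("pics/top0.png"); s=cv2.imread("pics/scene0.png")
def crop(im,x0,y0,w,h,f,name):
    c=cv2.resize(im[y0:y0+h,x0:x0+w],None,fx=f,fy=f,interpolation=cv2.INTER_CUBIC)
    for i in range(0,w,5): cv2.putText(c,str(x0+i),(i*f,8),0,.3,(0,255,255)); cv2.line(c,(i*f,0),(i*f,4),(0,255,255))
    for i in range(0,h,5): cv2.putText(c,str(y0+i),(0,i*f+4),0,.3,(0,255,255))
    cv2.imwrite(name,c)
crop(t,335,215,70,45,11,"pics/t_pawl.png")
crop(s,265,205,50,50,11,"pics/s_pawl.png")
E
```

```text
(no output)
```

View pics/t_pawl.png

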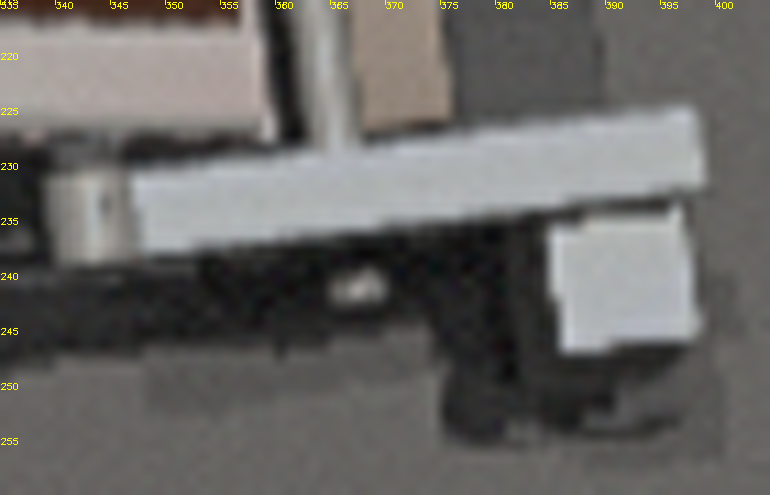

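View pics/s_pawl.png

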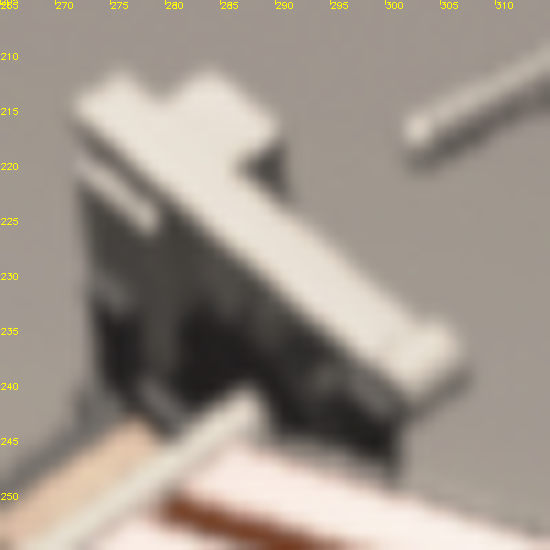

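```bash
python3 - <<'E'
from h import *
P={"ledge front y-33":((386,247),(290,216)),"ledge front y-61":((397.8,245.5),(283.5,211.5)),
"pawl end front":((398.3,232),(276,211)),"pawl end back":((397.3,224.7),(271.5,214)),
"pawl knob end":((339.5,234.5),(306,238))}
for k,(a,b) in P.items():
    p,e=tri(a,b);print(k,p.round(4),round(e,4))
print("tray top-plane(z12) corners top", [onz("top",u,v,.012).round(4)[:2].tolist() for u,v in [(264.5,330),(216.3,337),(209,262.5),(256.5,256)]])
print("tray scene z=.012",[onz("scene",u,v,.012).round(4)[:2].tolist() for u,v in [(432,294),(390,335),(357,307),(400.5,269.5)]])
tr=[((256.5,256),(357.5,307)),((264.5,330),(400.5,269.5)),((216.3,337),(432.5,294)),((209,262.5),(390,336))]
for a,b in tr:
    for bb in [b]:
        p,e=tri(a,bb);print("tri",p.round(4),round(e,4))
# rod top corners z=.027 in top
for u,v in [(231.5,298.8),(240,297.8),(243.7,323.4),(235,324.8)]: print("handle",onz("top",u,v,.027).round(4)[:2])
# tip
print("tip",onz("top",233.2,270.5,.015).round(4),"joint",onz("top",236.5,297.5,.015).round(4))
print("tip s",onz("scene",382,316,.015).round(4),"joint s",onz("scene",398,300.5,.015).round(4))
print("tri tip",tri((233.2,270.5),(382,316)),tri((236,298),(397.5,300)))
E
```

```text
ledge front y-33 [ 0.5569 -0.1094  0.1107] 0.0003
ledge front y-61 [ 0.5606 -0.1354  0.1083] 0.001
pawl end front [ 0.5854 -0.1337  0.1287] 0.0007
pawl end back [ 0.6011 -0.132   0.1286] 0.0009
pawl knob end [ 0.5784 -0.0078  0.1328] 0.0053
tray top-plane(z12) corners top [[0.3839, 0.1586], [0.3684, 0.2682], [0.5391, 0.2894], [0.5537, 0.1789]]
tray scene z=.012 [[0.3672, 0.2666], [0.5359, 0.2908], [0.5506, 0.1787], [0.3803, 0.1577]]
tri [0.5521 0.1797 0.0152] 0.0033
tri [0.3832 0.1588 0.0159] 0.0018
tri [0.3681 0.268  0.0146] 0.0011
tri [0.5382 0.2911 0.0101] 0.0035
handle [0.4539 0.2326]
handle [0.4561 0.2133]
handle [0.3987 0.204 ]
handle [0.3956 0.2235]
tip [0.5198 0.232  0.015 ] joint [0.4576 0.2232 0.015 ]
tip s [0.5177 0.2389 0.015 ] joint s [0.454  0.2288 0.015 ]
tri tip (array([0.51808014, 0.23502667, 0.01079552]), np.float64(0.006380993283318956)) (array([0.45525945, 0.225621  , 0.01484346]), np.float64(0.0035342588233681915))
```

```bash
python3 - <<'E'
from h import *
def ang(a,b,z):
    p=onz("top",*a,z);q=onz("top",*b,z);d=p-q;return round(np.degrees(np.arctan2(-d[0],d[1])),2),round(np.hypot(d[0],d[1]),4),p.round(4),q.round(4)
print("pawl front",ang((348,237.7),(398,232.2),.1287))
print("pawl back",ang((348,230.2),(397.3,224.6),.1287))
print("ledge front",ang((386,247),(397.8,245.7),.1095))
t=cv2.imread("pics/top0.png")
def crop(im,x0,y0,w,h,f,name):
    c=cv2.resize(im[y0:y0+h,x0:x0+w],None,fx=f,fy=f,interpolation=cv2.INTER_CUBIC)
    for i in range(0,w,5): cv2.putText(c,str(x0+i),(i*f,8),0,.3,(0,255,255)); cv2.line(c,(i*f,0),(i*f,4),(0,255,255))
    for i in range(0,h,5): cv2.putText(c,str(y0+i),(0,i*f+4),0,.3,(0,255,255))
    cv2.imwrite(name,c)
crop(t,255,190,100,70,8,"pics/t_left.png")
s=cv2.imread("pics/scene0.png")
crop(s,250,200,105,125,6,"pics/s_left.png")
E
```

```text
pawl front (np.float64(5.97), np.float64(0.1062), array([ 0.5742, -0.0276,  0.1287]), array([ 0.5852, -0.1332,  0.1287]))
pawl back (np.float64(6.2), np.float64(0.1051), array([ 0.5902, -0.0279,  0.1287]), array([ 0.6016, -0.1323,  0.1287]))
ledge front (np.float64(5.93), np.float64(0.0255), array([ 0.5569, -0.1095,  0.1095]), array([ 0.5596, -0.1348,  0.1095]))
```

View pics/t_left.png

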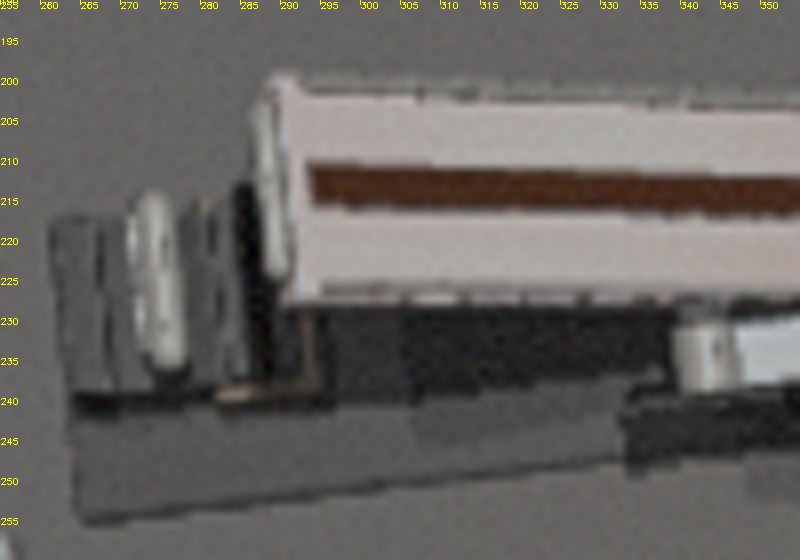

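View pics/s_left.png

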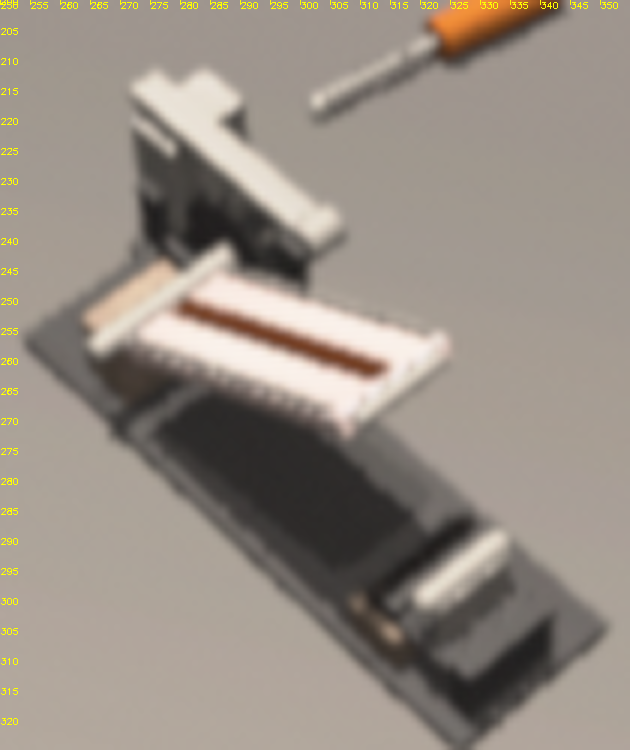

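```bash
python3 - <<'E'
from h import *
a=np.radians(6.0);c,s=np.cos(a),np.sin(a);R=np.array([[c,-s,0],[s,c,0],[0,0,1]]);o=np.array([.6368,-.0667,0])
def S(x,y,z):return R@np.array([x,y,z])/1000+o
for th in(.5,.54,.58):
  D=[S(x,r*np.cos(th)-5*np.sin(th),60+r*np.sin(th)+5*np.cos(th)) for x in(-30,30) for r in(18,190)]
  print(th,proj("top",D).round(1).tolist(),proj("scene",D).round(1).tolist())
C=[S(-24,200,75),S(24,200,75)]
print("clip",proj("top",C).round(1).tolist(),proj("scene",C).round(1).tolist())
H=[S(-30,0,65),S(30,0,65)]
print("hinge",proj("top",H).round(1).tolist(),proj("scene",H).round(1).tolist())
for n,p in(("ledge",S(-71,-47,109)),("end",S(0,150,65))):print(n,p)
E
```

```text
0.5 [[359.5, 228.2], [289.6, 228.3], [356.1, 202.1], [286.7, 200.2]] [[287.0, 245.3], [325.2, 260.1], [269.6, 257.4], [306.6, 274.0]]
0.54 [[359.7, 228.1], [291.4, 227.5], [356.4, 202.0], [288.4, 199.2]] [[286.8, 245.0], [324.1, 257.6], [269.4, 257.2], [305.4, 271.4]]
0.58 [[360.0, 228.0], [293.3, 226.6], [356.7, 201.9], [290.3, 198.2]] [[286.7, 244.8], [322.9, 254.9], [269.3, 256.9], [304.1, 268.8]]
clip [[275.5, 234.6], [273.4, 213.6]] [[333.1, 288.9], [318.9, 300.0]]
hinge [[365.2, 228.2], [361.8, 202.3]] [[284.0, 244.2], [266.7, 256.2]]
ledge [ 0.57110178 -0.12086405  0.109     ]
end [0.62112073 0.08247828 0.065     ]
```

```bash
cat >> h.py <<'E'
from scipy.spatial.transform import Rotation as Ro
def goal(p,yaw,rodp=(0,0,0)):
    """tool down, tool y = -(forward dir at yaw)?; print shift/twist units. forward = tool y negative"""
    st=sense();T=st["ee_rot"];a=np.radians(yaw)
    f=np.array([np.cos(a),np.sin(a),0]);z=np.array([0,0,-1.]);x=np.array([np.sin(a),-np.cos(a),0]);y=np.cross(z,x)
    G=np.stack([x,y,z],1)
    d=T.T@(np.array(p)-st["position"])/.3; w=np.degrees(Ro.from_matrix(T.T@G).as_rotvec())/45
    return d.round(4).tolist(),w.round(4).tolist(),st
def show(p,yaw):
    d,w,st=goal(p,yaw); print("xyz",d,"twist",w,"pos",st["position"].round(4),"F",st["wrist_force"].round(2),"t",st["time_s"],"w",round(st["gripper_width"],4),"j",st["joint_positions"].round(0))
E
python3 -c "
from h import *
show([.4422,.2210,.2],8.5)"
```

```text
xyz [-2.0913, -1.638, 0.3434] twist [-0.0001, 0.0026, 0.2641] pos [ 0.2002 -0.5385  0.3016] F [-0.53 -0.75  0.26] t 0.1 w 0.094 j [-78.  12.  88.  -0.  80.  -9.]
```

```bash
python3 -m handwheel '[{"xyz":[-0.8,-0.9,0],"twist":[0,0,0.1]},{"xyz":[-0.8,-0.9,0],"twist":[0,0,0.1]},{"xyz":[-0.8,-0.9,0],"twist":[0,0,0.1]},{"xyz":[-0.8,-0.9,0],"twist":[0,0,0.1]},{"xyz":[-0.8,-0.9,0],"twist":[0,0,0.1]},{"xyz":[-0.8,-0.9,0],"twist":[0,0,0.1]}]' 0.5;python3 -c "
from h import *
show([.4422,.2210,.2],8.5)"
```

```text
time_s: 0.85
position: [0.3701, -0.2171, 0.3019]
ee_rot: [[0.275, -0.962, -0.001], [-0.962, -0.275, 0.002], [-0.003, -0.0, -1.0]]
wrist_force: [1.1, -0.4, -0.0]
gripper_width: 0.047
xyz [-1.3373, -0.6321, 0.343] twist [-0.0, 0.0032, 0.1652] pos [ 0.3701 -0.2171  0.3019] F [ 1.12 -0.42 -0.02] t 0.85 w 0.047 j [-42.  -7. 108.   0.  79.  32.]
```

```bash
python3 -m handwheel '[{"xyz":[-1,-0.4,0],"twist":[0,0,0.16]},{"xyz":[-1,-0.4,0],"twist":[0,0,0.16]},{"xyz":[-1,-0.4,0],"twist":[0,0,0.16]},{"xyz":[-1,-0.4,0],"twist":[0,0,0.16]},{"xyz":[-1,-0.4,0],"twist":[0,0,0.16]},{"xyz":[-1,-0.4,0],"twist":[0,0,0.16]}]' 0.5;python3 -c "
from h import *
show([.4422,.2210,.2],8.5)"
```

```text
time_s: 1.6
position: [0.4024, 0.1074, 0.3023]
ee_rot: [[0.158, -0.987, -0.001], [-0.987, -0.158, 0.003], [-0.003, 0.001, -1.0]]
wrist_force: [0.4, -0.3, -0.1]
gripper_width: 0.0471
xyz [-0.3518, -0.1911, 0.3421] twist [0.001, 0.0039, 0.0131] pos [0.4024 0.1074 0.3023] F [ 0.42 -0.31 -0.1 ] t 1.6 w 0.0471 j [  3.  -8. 109.   0.  79.  84.]
```

```bash
python3 -m handwheel '[{"xyz":[-0.352,-0.191,0.342],"twist":[0.001,0.004,0.013]},{"xyz":[-0.352,-0.191,0.342],"twist":[0.001,0.004,0.013]},{"xyz":[-0.352,-0.191,0.342],"twist":[0.001,0.004,0.013]},{"xyz":[-0.352,-0.191,0.342],"twist":[0.001,0.004,0.013]}]' 0.5;python3 -c "
from h import *
cv2.imwrite('pics/top1.png',snapshot('top'));cv2.imwrite('pics/scene1.png',snapshot('scene'))
show([.4422,.2210,.1022],8.5)"
python3 - <<'E'
import cv2
t=cv2.imread("pics/top1.png")[230:350,180:300];s=cv2.imread("pics/scene1.png")[220:340,340:460]
cv2.imwrite("pics/c1.png",cv2.hconcat([cv2.resize(t,(400,400)),cv2.resize(s,(400,400))]))
E
```

```text
time_s: 2.1
position: [0.4411, 0.2207, 0.1974]
ee_rot: [[0.149, -0.989, -0.006], [-0.989, -0.149, -0.002], [0.001, 0.006, -1.0]]
wrist_force: [-0.5, 0.1, -0.1]
gripper_width: 0.0471
xyz [-0.0038, -0.0006, 0.3259] twist [0.0012, -0.0012, -0.0007] pos [0.4423 0.22   0.2   ] F [-0.42 -0.28  0.45] t 2.2 w 0.047 j [ 16.   9. 105.  -0.  66.  98.]
```

View pics/c1.png

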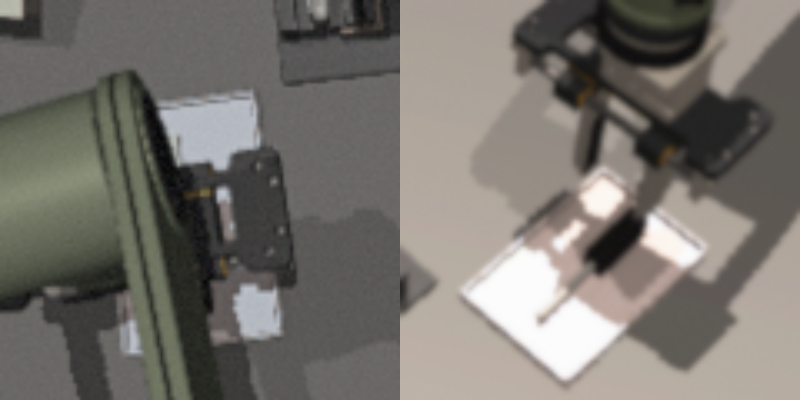

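The crops show the open fingers straddling the handle: right crop, handle near (615,240), fingers either side. Going down.

```bash
python3 -m handwheel '[{"xyz":[-0.003,0,0.16],"twist":[0.001,-0.001,0]},{"xyz":[-0.003,0,0.29],"twist":[0.001,-0.001,0]},{"xyz":[-0.003,0,0.31],"twist":[0.001,-0.001,0]},{"xyz":[-0.003,0,0.31],"twist":[0.001,-0.001,0]},{"xyz":[-0.003,0,0.31],"twist":[0.001,-0.001,0]}]' 0.5;python3 -c "
from h import *
show([.4422,.2210,.1022],8.5)"
```

```text
time_s: 2.82
position: [0.4438, 0.2209, 0.1092]
ee_rot: [[0.147, -0.989, 0.004], [-0.989, -0.147, 0.001], [-0.0, -0.004, -1.0]]
wrist_force: [-0.4, -0.4, -0.6]
gripper_width: 0.0473
xyz [-0.0012, 0.0053, 0.0233] twist [-0.0054, 0.0004, -0.0014] pos [0.4438 0.2209 0.1092] F [-0.4  -0.35 -0.63] t 2.825 w 0.0473 j [ 16.  17. 108.  -0.  55.  98.]
```

```bash
python3 -m handwheel '[{"xyz":[-0.001,0.004,0.02],"twist":[-0.005,0,-0.001]},{"xyz":[-0.001,0.004,0.02],"twist":[-0.005,0,-0.001]},{"xyz":[-0.001,0.004,0.02],"twist":[-0.005,0,-0.001]}]' 0.5;python3 -c "
from h import *
show([.4422,.2210,.1022],8.5)"; python3 -m handwheel '[{"xyz":[0,0,0],"twist":[0,0,0]}]' 0.5;python3 -c "
from h import *
show([.4422,.2210,.1022],8.5)"
```

```text
time_s: 3.2
position: [0.4426, 0.2211, 0.1034]
ee_rot: [[0.148, -0.989, 0.0], [-0.989, -0.148, 0.0], [-0.0, -0.001, -1.0]]
wrist_force: [0.2, 0.2, -0.2]
gripper_width: 0.0474
xyz [0.0001, 0.0015, 0.0039] twist [-0.0007, 0.0004, -0.0001] pos [0.4426 0.2211 0.1034] F [ 0.17  0.18 -0.16] t 3.2 w 0.0474 j [ 17.  18. 108.   0.  54.  98.]
time_s: 3.32
position: [0.4426, 0.2211, 0.1034]
ee_rot: [[0.148, -0.989, 0.0], [-0.989, -0.148, 0.0], [-0.0, -0.0, -1.0]]
wrist_force: [-0.0, -0.6, 0.9]
gripper_width: 0.0467
xyz [0.0003, 0.0014, 0.0039] twist [-0.0006, 0.0005, 0.0001] pos [0.4426 0.2211 0.1034] F [-0.04 -0.64  0.9 ] t 3.325 w 0.0467 j [ 17.  18. 108.   0.  54.  98.]
```

```bash
python3 -m handwheel '[{"xyz":[0,0,0],"twist":[0,0,0]},{"xyz":[0,0,0],"twist":[0,0,0]},{"xyz":[0,0,0],"twist":[0,0,0]},{"xyz":[0,0,0],"twist":[0,0,0]},{"xyz":[0,0,0],"twist":[0,0,0]}]' 0.1;python3 -c "
from h import *
show([.4422,.2210,.1022],8.5);print(sense()['ee_rot'].round(4))"
```

```text
time_s: 3.95
position: [0.4426, 0.2212, 0.1034]
ee_rot: [[0.148, -0.989, 0.0], [-0.989, -0.148, 0.001], [-0.0, -0.001, -1.0]]
wrist_force: [0.6, 0.6, 0.0]
gripper_width: 0.0199
xyz [0.0004, 0.0014, 0.0038] twist [-0.0007, 0.0006, 0.0] pos [0.4426 0.2212 0.1034] F [0.61 0.56 0.01] t 3.95 w 0.0199 j [ 17.  18. 108.   0.  54.  98.]
[[ 1.478e-01 -9.890e-01  5.000e-04]
 [-9.890e-01 -1.478e-01  5.000e-04]
 [-4.000e-04 -5.000e-04 -1.000e+00]]
```

```bash
cat >> h.py <<'E'
a=np.radians(6.0);c_,s_=np.cos(a),np.sin(a);RS=np.array([[c_,-s_,0],[s_,c_,0],[0,0,1]]);OS=np.array([.6368,-.0667,0])
def S(x,y,z):return RS@np.array([x,y,z])/1000+OS
def tipgoal(x,y,zb):  # stand coords of tip, blade bottom z (mm)
    return S(x-78.5,y,zb+91.4)
def now():
    st=sense();q=RS.T@(st["position"]-OS)*1000
    print("tip stand x,y",(q[0]+78.5).round(1),q[1].round(1),"blade bottom",(q[2]-91.4).round(2),"Fstand",(RS.T@st["wrist_force"]).round(2),"yaw",np.degrees(np.arctan2(st["ee_rot"][0,0],-st["ee_rot"][1,0])).round(2),"tz",st["ee_rot"][:,2].round(4),"w",st["gripper_width"].round(4),"t",st["time_s"])
E
python3 -m handwheel '[{"xyz":[0,0,-0.1],"twist":[0,0,0]},{"xyz":[0,0,-0.3],"twist":[0,0,0]},{"xyz":[0,0,-0.5],"twist":[0,0,0]},{"xyz":[0,0,-0.6],"twist":[0,0,0]},{"xyz":[0,0,-0.6],"twist":[0,0,0]}]' 0.1;python3 -c "
from h import *
now();show(tipgoal(-66,-47,180),6)"
```

```text
time_s: 4.58
position: [0.444, 0.2215, 0.2862]
ee_rot: [[0.148, -0.989, 0.007], [-0.989, -0.148, 0.002], [-0.001, -0.007, -1.0]]
wrist_force: [0.4, 0.2, -1.4]
gripper_width: 0.0197Traceback (most recent call last):
  File "<string>", line 3, in <module>
    now();show(tipgoal(-66,-47,180),6)
    ~~~^^
  File "h.py", line 37, in now
    print("tip stand x,y",(q[0]+78.5).round(1),q[1].round(1),"blade bottom",(q[2]-91.4).round(2),"Fstand",(RS.T@st["wrist_force"]).round(2),"yaw",np.degrees(np.arctan2(st["ee_rot"][0,0],-st["ee_rot"][1,0])).round(2),"tz",st["ee_rot"][:,2].round(4),"w",st["gripper_width"].round(4),"t",st["time_s"])
                                                                                                                                                                                                                                                            ^^^^^^^^^^^^^^^^^^^^^^^^^
AttributeError: 'float' object has no attribute 'round'
```

```bash
sed -i 's/st\["gripper_width"\].round(4)/round(st["gripper_width"],4)/' h.py
python3 -c "
from h import *
now();show(tipgoal(-66,-47,180),6)"
```

```text
tip stand x,y -83.1 306.8 blade bottom 194.79 Fstand [ 0.38  0.16 -1.43] yaw 8.5 tz [ 0.007   0.0023 -1.    ] w 0.0197 t 4.575
xyz [1.1808, -0.0052, 0.0478] twist [-0.0092, 0.0018, 0.0557] pos [0.444  0.2215 0.2862] F [ 0.36  0.2  -1.43] t 4.575 w 0.0197 j [ 17.   3. 100.   0.  76.  98.]
```

```bash
python3 -m handwheel '[{"xyz":[0.2,0.02,0],"twist":[-0.01,0,0.02]},{"xyz":[0.4,0.02,0],"twist":[-0.01,0,0.05]},{"xyz":[0.6,0.02,0],"twist":[-0.01,0,0.05]},{"xyz":[0.8,0.02,0],"twist":[-0.01,0,0.055]},{"xyz":[1,0.02,0],"twist":[-0.01,0,0.055]},{"xyz":[1,0.02,0],"twist":[-0.01,0,0.055]},{"xyz":[1,0.02,0],"twist":[-0.01,0,0.055]}]' 0.1;python3 -c "
from h import *
now();show(tipgoal(-66,-47,150),6)"
```

```text
time_s: 5.45
position: [0.4812, -0.0756, 0.2834]
ee_rot: [[0.104, -0.995, -0.005], [-0.995, -0.104, 0.003], [-0.004, 0.005, -1.0]]
wrist_force: [0.8, 0.5, -0.6]
gripper_width: 0.0198
tip stand x,y -77.1 7.4 blade bottom 192.01 Fstand [ 0.8   0.37 -0.57] yaw 5.98 tz [-0.0052  0.0034 -1.    ] w 0.0198 t 5.45
xyz [0.1818, -0.0379, 0.1392] twist [0.0061, 0.005, -0.0005] pos [ 0.4812 -0.0756  0.2834] F [ 0.76  0.46 -0.57] t 5.45 w 0.0198 j [-19.   2. 101.   0.  77.  65.]
```

```bash
python3 -m handwheel '[{"xyz":[0.182,-0.038,0.06],"twist":[0.006,0.005,0]},{"xyz":[0.182,-0.038,0.139],"twist":[0.006,0.005,0]},{"xyz":[0.182,-0.038,0.139],"twist":[0.006,0.005,0]},{"xyz":[0.182,-0.038,0.139],"twist":[0.006,0.005,0]}]' 0.1;python3 -m handwheel '[{"xyz":[0,0,0],"twist":[0,0,0]},{"xyz":[0,0,0],"twist":[0,0,0]}]';python3 -c "
from h import *
cv2.imwrite('pics/top2.png',snapshot('top'));cv2.imwrite('pics/scene2.png',snapshot('scene'))
now();show(tipgoal(-66,-47,120),6)
t=cv2.imread('pics/top2.png')[190:290,320:420];s=cv2.imread('pics/scene2.png')[170:270,250:350]
cv2.imwrite('pics/c2.png',cv2.hconcat([cv2.resize(t,(400,400)),cv2.resize(s,(400,400))]))"

```

```text
time_s: 5.95
position: [0.4981, -0.1271, 0.2416]
ee_rot: [[0.106, -0.994, -0.0], [-0.994, -0.106, 0.0], [-0.0, 0.0, -1.0]]
wrist_force: [0.1, -0.2, -1.7]
gripper_width: 0.0201
time_s: 6.2
position: [0.4985, -0.1267, 0.2426]
ee_rot: [[0.107, -0.994, 0.001], [-0.994, -0.107, -0.0], [0.001, -0.001, -1.0]]
wrist_force: [0.3, 0.0, -1.4]
gripper_width: 0.02
tip stand x,y -65.5 -45.4 blade bottom 150.84 Fstand [-0.1  -1.2  -0.48] yaw 6.14 tz [ 9.e-04 -1.e-04 -1.e+00] w 0.0201 t 6.3
xyz [0.0052, 0.0018, 0.1028] twist [-0.0011, -0.0003, 0.0031] pos [ 0.4983 -0.1269  0.2422] F [ 0.03 -1.2  -0.48] t 6.3 w 0.0201 j [-24.   8. 100.   0.  72.  60.]
```

View pics/c2.png

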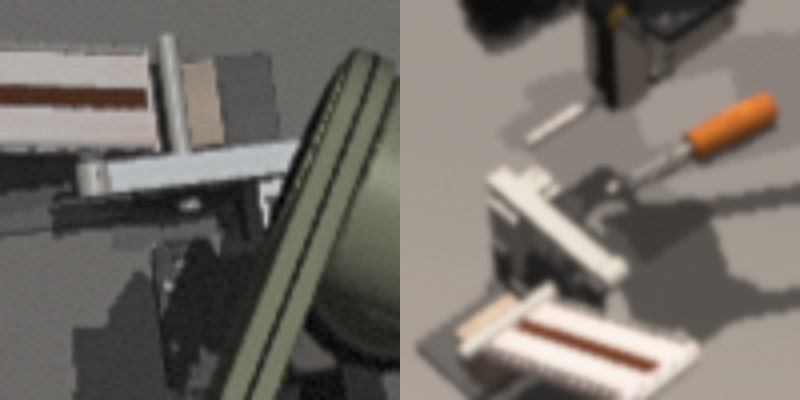

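```bash
python3 -c "
from h import *
print(proj('scene',[S(-65.5,-45.4,153.8),S(-65.5,-45.4,150.8),S(-65.5,-45.4,156.8),S(-60.5,-45.4,153.8),S(-130.5,-45.4,153.8)]).round(1).tolist())"
```

```text
[[281.1, 206.4], [281.2, 207.2], [281.0, 205.6], [279.6, 207.4], [299.6, 194.3]]
```

```bash
python3 -m handwheel '[{"xyz":[0.005,0.002,0.05],"twist":[-0.001,0,0.003]},{"xyz":[0.005,0.002,0.1],"twist":[-0.001,0,0.003]},{"xyz":[0.005,0.002,0.1],"twist":[-0.001,0,0.003]},{"xyz":[0.005,0.002,0.1],"twist":[-0.001,0,0.003]}]' 0.1;python3 -c "
from h import *
now();show(tipgoal(-66,-47,112),6)"
```

```text
time_s: 6.8
position: [0.4978, -0.1285, 0.2118]
ee_rot: [[0.104, -0.995, -0.001], [-0.995, -0.104, 0.0], [-0.0, 0.001, -1.0]]
wrist_force: [0.6, 0.0, -0.3]
gripper_width: 0.02
tip stand x,y -66.2 -47.0 blade bottom 120.42 Fstand [ 0.6  -0.05 -0.29] yaw 5.99 tz [-7.e-04  1.e-04 -1.e+00] w 0.02 t 6.8
xyz [0.0001, -0.0007, 0.0281] twist [0.0008, 0.0002, -0.0002] pos [ 0.4978 -0.1285  0.2118] F [ 0.6   0.02 -0.29] t 6.8 w 0.02 j [-24.  10. 102.  -0.  68.  60.]
```

```bash
python3 -m handwheel '[{"xyz":[0,-0.001,0.009],"twist":[0.001,0,0]},{"xyz":[0,-0.001,0.018],"twist":[0.001,0,0]},{"xyz":[0,-0.001,0.023],"twist":[0.001,0,0]},{"xyz":[0,-0.001,0.023],"twist":[0.001,0,0]}]' 0.1;python3 -c "
from h import *
now();show(tipgoal(-66,-47,110),6)"
python3 -m handwheel '[{"xyz":[0,0,0.003],"twist":[0,0,0]},{"xyz":[0,0,0.006],"twist":[0,0,0]},{"xyz":[0,0,0.006],"twist":[0,0,0]}]' 0.1;python3 -c "
from h import *
now()"
```

```text
time_s: 7.3
position: [0.4981, -0.1285, 0.2048]
ee_rot: [[0.104, -0.995, 0.0], [-0.995, -0.104, 0.0], [-0.0, -0.0, -1.0]]
wrist_force: [0.1, 0.2, -1.6]
gripper_width: 0.0198
tip stand x,y -65.9 -46.9 blade bottom 113.44 Fstand [ 0.09  0.17 -1.59] yaw 6.0 tz [ 0.e+00  2.e-04 -1.e+00] w 0.0198 t 7.3
xyz [0.0003, 0.0003, 0.0115] twist [-0.0001, 0.0003, -0.0001] pos [ 0.4981 -0.1285  0.2048] F [ 0.07  0.18 -1.59] t 7.3 w 0.0198 j [-24.  11. 102.   0.  67.  60.]
time_s: 7.68
position: [0.498, -0.1284, 0.2029]
ee_rot: [[0.104, -0.995, -0.0], [-0.995, -0.104, 0.0], [-0.0, 0.0, -1.0]]
wrist_force: [0.2, 1.1, -1.2]
gripper_width: 0.0198
tip stand x,y -66.0 -46.9 blade bottom 111.53 Fstand [ 0.31  1.05 -1.21] yaw 5.99 tz [-2.e-04  4.e-04 -1.e+00] w 0.0198 t 7.675
```

```bash
for i in 1; do python3 -m handwheel '[{"xyz":[0,0,0.0035],"twist":[0,0,0]},{"xyz":[0,0,0.0035],"twist":[0,0,0]}]' >/dev/null; python3 -c "
from h import *
now()"; done; python3 -m handwheel '[{"xyz":[0,0,0.003],"twist":[0,0,0]},{"xyz":[0,0,0.003],"twist":[0,0,0]}]' >/dev/null; python3 -c "
from h import *
now()"
```

```text
tip stand x,y -66.1 -46.8 blade bottom 110.38 Fstand [-0.07 -0.34 -1.92] yaw 6.0 tz [-4.e-04  4.e-04 -1.e+00] w 0.0198 t 7.925
tip stand x,y -66.1 -46.8 blade bottom 109.38 Fstand [ 0.08  0.2  -0.57] yaw 5.99 tz [-6.e-04  5.e-04 -1.e+00] w 0.0197 t 8.175
```

```bash
python3 -m handwheel '[{"xyz":[0,0,0.003],"twist":[0,0,0]},{"xyz":[0,0,0.003],"twist":[0,0,0]}]' >/dev/null; python3 -c "
from h import *
now()"; python3 -m handwheel '[{"xyz":[0,0,0.003],"twist":[0,0,0]},{"xyz":[0,0,0.003],"twist":[0,0,0]}]' >/dev/null; python3 -c "
from h import *
now();print(sense()['moment'])"
```

```text
tip stand x,y -66.2 -46.8 blade bottom 108.37 Fstand [-0.12  0.25 -1.83] yaw 5.99 tz [-8.e-04  6.e-04 -1.e+00] w 0.0195 t 8.425
tip stand x,y -66.2 -46.8 blade bottom 107.39 Fstand [-0.4   0.16  0.  ] yaw 5.99 tz [-9.e-04  6.e-04 -1.e+00] w 0.0197 t 8.675
[ 0.03202837  0.04255078 -0.00408187]
```

```bash
sed -i 's/"yaw",np/"M",(RS.T@st["moment"]).round(3),"yaw",np/' h.py; python3 -m handwheel '[{"xyz":[0,0,0],"twist":[0.001,0,0]}]' >/dev/null; python3 -c "
from h import *
now()"; python3 -m handwheel '[{"xyz":[0,0,0.002],"twist":[0.001,0,0]},{"xyz":[0,0,0.002],"twist":[0.001,0,0]}]' >/dev/null; python3 -c "
from h import *
now()"
```

```text
tip stand x,y -66.2 -46.8 blade bottom 107.4 Fstand [-1.62 -0.28 -0.09] M [ 0.057  0.017 -0.021] yaw 5.99 tz [-1.e-04  7.e-04 -1.e+00] w 0.0198 t 8.8
tip stand x,y -66.2 -46.8 blade bottom 107.07 Fstand [-0.95  0.57  0.71] M [0.034 0.089 0.036] yaw 5.99 tz [ 8.e-04  7.e-04 -1.e+00] w 0.0199 t 9.05
```

```bash
python3 -m handwheel '[{"xyz":[0,0,0],"twist":[-0.001,0,0]}]' >/dev/null; python3 -c "
from h import *
now()"; python3 -m handwheel '[{"xyz":[0,0,0.002],"twist":[0,0,0]},{"xyz":[0,0,0.002],"twist":[0,0,0]}]' >/dev/null; python3 -c "
from h import *
now()"
```

```text
tip stand x,y -66.1 -46.8 blade bottom 107.2 Fstand [-0.33  0.51  0.08] M [ 0.112 -0.012  0.015] yaw 6.0 tz [ 2.e-04  6.e-04 -1.e+00] w 0.02 t 9.175
tip stand x,y -66.1 -46.9 blade bottom 106.91 Fstand [-1.21  0.13  3.48] M [0.048 0.142 0.045] yaw 6.0 tz [ 3.e-04  5.e-04 -1.e+00] w 0.02 t 9.425
```

```bash
python3 -m handwheel '[{"xyz":[0,0,-0.0047],"twist":[0,0,0]},{"xyz":[0,0,-0.0047],"twist":[0,0,0]},{"xyz":[0,0,-0.0047],"twist":[0,0,0]}]' >/dev/null; python3 -c "
from h import *
now();show(tipgoal(-60,-47,108.3),6)"
```

```text
tip stand x,y -66.2 -46.8 blade bottom 107.98 Fstand [ 0.5  -0.59 -0.81] M [0.064 0.035 0.021] yaw 6.0 tz [-1.e-04  7.e-04 -1.e+00] w 0.0197 t 9.8
xyz [0.0006, -0.0208, -0.0011] twist [0.0, 0.0008, -0.0001] pos [ 0.4978 -0.1284  0.1994] F [ 0.56 -0.53 -0.81] t 9.8 w 0.0197 j [-24.  11. 103.   0.  67.  60.]
```

Free again at 108.0. Now I'll slide it in slowly, watching Fx.

```bash
python3 -m handwheel '[{"xyz":[0.0005,-0.007,-0.001],"twist":[0,0.001,0]},{"xyz":[0.0005,-0.014,-0.001],"twist":[0,0.001,0]},{"xyz":[0.0005,-0.021,-0.001],"twist":[0,0.001,0]},{"xyz":[0.0005,-0.021,-0.001],"twist":[0,0.001,0]}]' >/dev/null; python3 -c "
from h import *
now()"; python3 -m handwheel '[{"xyz":[0,-0.004,0],"twist":[0,0,0]},{"xyz":[0,-0.007,0],"twist":[0,0,0]},{"xyz":[0,-0.007,0],"twist":[0,0,0]}]' >/dev/null; python3 -c "
from h import *
now()"
```

```text
tip stand x,y -59.7 -47.0 blade bottom 108.32 Fstand [ 0.43 -0.11 -0.8 ] M [0.055 0.006 0.002] yaw 6.0 tz [ 1.e-04 -2.e-04 -1.e+00] w 0.0197 t 10.3
tip stand x,y -57.5 -47.0 blade bottom 108.33 Fstand [-0.1  -0.01  0.1 ] M [ 0.001  0.028 -0.035] yaw 6.01 tz [ 2.e-04 -2.e-04 -1.e+00] w 0.0197 t 10.675
```

```bash
python3 -m handwheel '[{"xyz":[0,-0.004,0],"twist":[0,0,0]},{"xyz":[0,-0.008,0],"twist":[0,0,0]},{"xyz":[0,-0.008,0],"twist":[0,0,0]}]' >/dev/null; python3 -c "
from h import *
now()"; python3 -m handwheel '[{"xyz":[0,-0.004,0],"twist":[0,0,0]},{"xyz":[0,-0.008,0],"twist":[0,0,0]},{"xyz":[0,-0.008,0],"twist":[0,0,0]}]' >/dev/null; python3 -c "
from h import *
now()"
```

```text
tip stand x,y -55.0 -47.0 blade bottom 108.36 Fstand [0.51 0.79 0.61] M [ 0.061  0.014 -0.069] yaw 6.01 tz [ 3.e-04 -2.e-04 -1.e+00] w 0.0197 t 11.05
tip stand x,y -52.5 -47.0 blade bottom 108.37 Fstand [-0.27  0.16 -1.05] M [0.001 0.04  0.018] yaw 6.02 tz [ 4.e-04 -3.e-04 -1.e+00] w 0.0195 t 11.425
```

```bash
python3 -m handwheel '[{"xyz":[0,-0.006,0],"twist":[0,0,0]},{"xyz":[0,-0.012,0],"twist":[0,0,0]},{"xyz":[0,-0.012,0],"twist":[0,0,0]}]' >/dev/null; python3 -c "
from h import *
now()"; python3 -m handwheel '[{"xyz":[0,-0.006,0],"twist":[-0.0005,0,0]},{"xyz":[0,-0.01,0],"twist":[-0.0005,0,0]},{"xyz":[0,-0.01,0],"twist":[-0.0005,0,0]}]' >/dev/null; python3 -c "
from h import *
now()"
```

```text
tip stand x,y -48.8 -47.0 blade bottom 108.4 Fstand [ 0.04 -1.17 -0.68] M [ 0.016  0.048 -0.028] yaw 6.02 tz [ 5.e-04 -3.e-04 -1.e+00] w 0.0197 t 11.8
tip stand x,y -45.7 -47.0 blade bottom 108.41 Fstand [-0.02  0.18 -1.17] M [-0.006  0.015 -0.009] yaw 6.03 tz [ 1.e-04 -4.e-04 -1.e+00] w 0.0201 t 12.175
```

```bash
python3 -m handwheel '[{"xyz":[0,0,-0.007],"twist":[0,0,0]},{"xyz":[0,0,-0.013],"twist":[0,0,0]},{"xyz":[-0.001,0,-0.02],"twist":[0,0,0]}]' >/dev/null; python3 -c "
from h import *
now()"; python3 -m handwheel '[{"xyz":[-0.001,0,-0.01],"twist":[0,0,0]},{"xyz":[-0.002,0,-0.02],"twist":[0,0,0]},{"xyz":[-0.004,0,-0.03],"twist":[0,0,0]},{"xyz":[-0.006,0,-0.04],"twist":[0,0,0]}]' >/dev/null; python3 -c "
from h import *
now()"
```

```text
tip stand x,y -45.9 -46.8 blade bottom 114.34 Fstand [-0.72 -1.27 -1.98] M [-0.121  0.079 -0.035] yaw 6.02 tz [-5.e-04 -6.e-04 -1.e+00] w 0.0198 t 12.55
tip stand x,y -45.9 -45.0 blade bottom 126.58 Fstand [ 0.76 -0.89 -1.73] M [-0.256  0.138 -0.083] yaw 6.01 tz [-4.e-04 -8.e-04 -1.e+00] w 0.0198 t 13.05
```

```bash
python3 -c "
from h import *
cv2.imwrite('pics/scene3.png',snapshot('scene'));now()
s=cv2.imread('pics/scene3.png')[170:270,250:350]
cv2.imwrite('pics/c3.png',cv2.resize(s,(600,600)))"

```

```text
tip stand x,y -45.8 -45.0 blade bottom 126.95 Fstand [ 0.15 -1.23 -1.73] M [-0.127  0.253 -0.073] yaw 6.03 tz [-2.e-04 -8.e-04 -1.e+00] w 0.0193 t 13.1
```

View pics/c3.png

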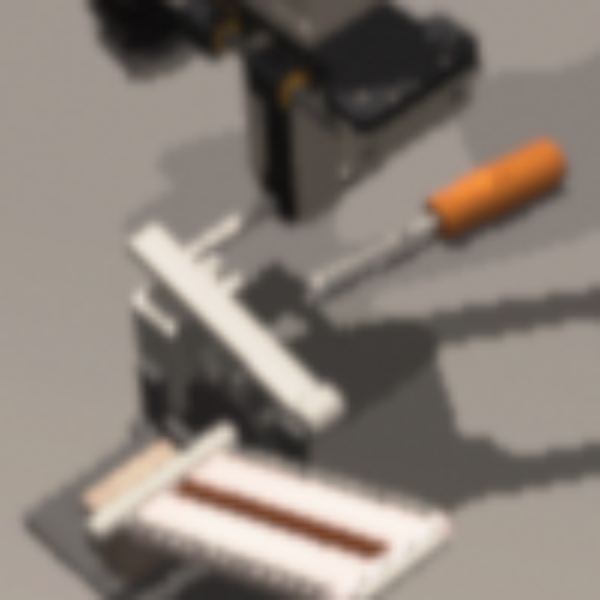

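The picture shows the blade (210–240, 215–250) under the lip and the pawl's free end clearly raised at (150,235). The ledge can be seen below it. Next I'll lift further.

```bash
python3 -m handwheel '[{"xyz":[-0.001,0,-0.01],"twist":[0,0,0]},{"xyz":[-0.002,0,-0.02],"twist":[0,0,0]},{"xyz":[-0.003,0,-0.03],"twist":[0,0,0]},{"xyz":[-0.004,0,-0.04],"twist":[0,0,0]},{"xyz":[-0.005,0,-0.05],"twist":[0,0,0]},{"xyz":[-0.006,0,-0.06],"twist":[0,0,0]},{"xyz":[-0.006,0,-0.07],"twist":[0,0,0]},{"xyz":[-0.006,0,-0.08],"twist":[0,0,0]},{"xyz":[-0.006,0,-0.09],"twist":[0,0,0]}]' >/dev/null; python3 -c "
from h import *
now()"
```

```text
tip stand x,y -45.7 -43.2 blade bottom 154.22 Fstand [ 0.11 -0.02 -2.91] M [0.062 0.203 0.001] yaw 6.02 tz [ 0.e+00 -9.e-04 -1.e+00] w 0.0198 t 14.225
```

```bash
python3 -m handwheel '[{"xyz":[0,0,0],"twist":[0,0,0]},{"xyz":[0,0,0],"twist":[0,0,0]},{"xyz":[0,0,0],"twist":[0,0,0]}]' >/dev/null; python3 -c "
from h import *
now();cv2.imwrite('pics/scene4.png',snapshot('scene'));cv2.imwrite('pics/top4.png',snapshot('top'))
s=cv2.imread('pics/scene4.png')[170:270,250:350]
t=cv2.imread('pics/top4.png')[180:280,310:410]
cv2.imwrite('pics/c4.png',cv2.hconcat([cv2.resize(t,(400,400)),cv2.resize(s,(400,400))]))"

```

```text
tip stand x,y -45.6 -43.4 blade bottom 154.42 Fstand [ 1.15 -0.35 -1.8 ] M [0.041 0.073 0.027] yaw 6.01 tz [ 6.0e-04 -1.1e-03 -1.0e+00] w 0.0198 t 14.6
```

View pics/c4.png

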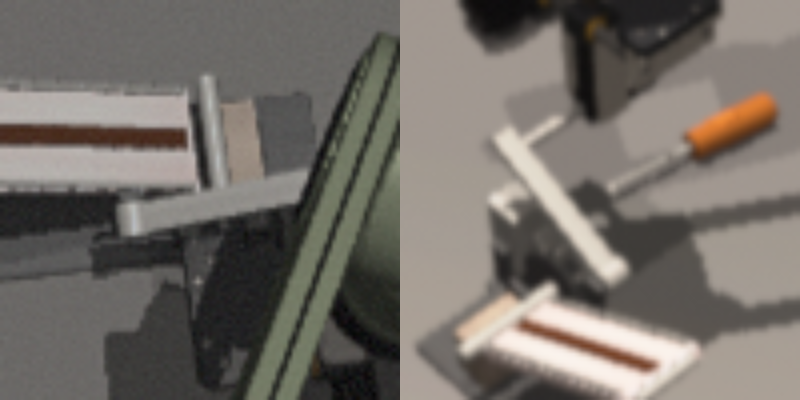

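```bash
python3 -m handwheel '[{"xyz":[0.002,0,0.006],"twist":[0,0,0]},{"xyz":[0.002,0,0.012],"twist":[0,0,0]},{"xyz":[0.002,0,0.012],"twist":[0,0,0]},{"xyz":[0.002,0.02,0.012],"twist":[0,0,0]},{"xyz":[0.002,0.05,0.012],"twist":[0,0,0]},{"xyz":[0.002,0.1,0.012],"twist":[0,0,0]},{"xyz":[0.002,0.16,0.012],"twist":[0,0,0]},{"xyz":[0.002,0.16,0.012],"twist":[0,0,0]}]' >/dev/null; python3 -c "
from h import *
now();cv2.imwrite('pics/scene5.png',snapshot('scene'))
s=cv2.imread('pics/scene5.png')[150:270,250:370]
cv2.imwrite('pics/c5.png',cv2.resize(s,(600,600)))"

```

```text
tip stand x,y -95.1 -43.8 blade bottom 150.62 Fstand [ 0.51 -1.24 -0.62] M [ 0.028 -0.035  0.013] yaw 5.95 tz [-2.e-04 -9.e-04 -1.e+00] w 0.0196 t 15.7
```

View pics/c5.png

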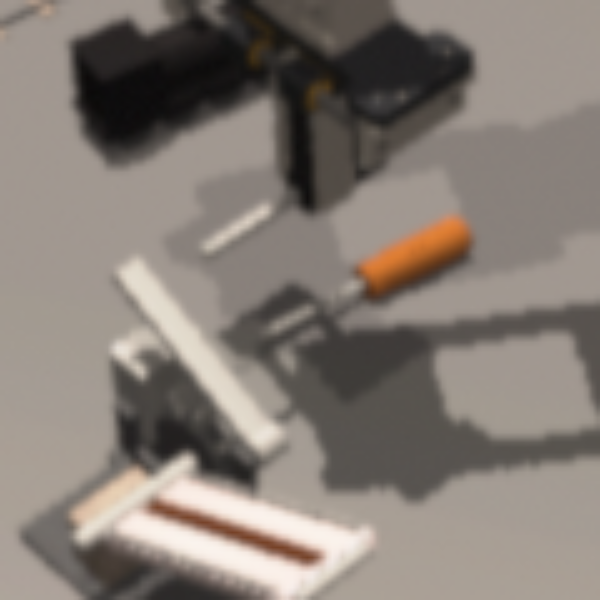

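```bash
python3 -c "
from h import *
for th in(0,.3,.35,.4,.43,.47):
  v=np.array([-116.,8]);c,s=np.cos(th),np.sin(th)
  # lift: rotate so -y end rises
  y=55+v[0]*c+v[1]*s; z=107.5+12-v[0]*s+v[1]*c
  print(th,proj('scene',[S(-58,y,z),S(-42,y,z)]).round(1).tolist())
show(S(-33,129,290),6)"
```

```text
0 [[275.9, 211.3], [271.3, 214.3]]
0.3 [[276.8, 204.2], [272.0, 207.3]]
0.35 [[277.1, 203.3], [272.4, 206.3]]
0.4 [[277.6, 202.4], [272.8, 205.5]]
0.43 [[277.9, 201.9], [273.1, 205.0]]
0.47 [[278.3, 201.3], [273.6, 204.4]]
xyz [-0.5768, -0.4655, -0.1592] twist [-0.0012, -0.0017, -0.0008] pos [ 0.4696 -0.1285  0.2423] F [ 0.43  0.4  -0.09] t 15.75 w 0.0193 j [-25.   5. 104.  -0.  71.  59.]
```

```bash
python3 -m handwheel '[{"xyz":[0,0,-0.17],"twist":[0,-0.002,0]},{"xyz":[-0.1,-0.1,-0.17],"twist":[0,-0.002,0]},{"xyz":[-0.25,-0.25,-0.17],"twist":[0,-0.002,0]},{"xyz":[-0.4,-0.4,-0.17],"twist":[0,-0.002,0]},{"xyz":[-0.52,-0.55,-0.17],"twist":[0,-0.002,0]},{"xyz":[-0.52,-0.595,-0.17],"twist":[0,-0.002,0]},{"xyz":[-0.52,-0.595,-0.17],"twist":[0,-0.002,0]}]' >/dev/null; python3 -c "
from h import *
now();show(S(5,112,265.4),6)"
```

```text
tip stand x,y 84.8 111.8 blade bottom 201.29 Fstand [-0.55 -0.21 -1.22] M [ 0.024 -0.011 -0.044] yaw 6.0 tz [ 0.e+00 -2.e-04 -1.e+00] w 0.02 t 16.625
xyz [-0.0006, 0.0043, 0.091] twist [-0.0, -0.0003, 0.0001] pos [0.6314 0.0452 0.2927] F [-0.53 -0.27 -1.22] t 16.625 w 0.02 j [-4. 19. 80. -0. 81. 80.]
```

```bash
sed -i 's/print("tip stand/print("Q",q[0].round(1),q[1].round(1),"U",(q[2]-100.4).round(1),"tip stand/' h.py; python3 -m handwheel '[{"xyz":[0,0.004,0.07],"twist":[0,0,0]},{"xyz":[0,0.004,0.14],"twist":[0,0,0]},{"xyz":[0,0.004,0.14],"twist":[0,0,0]},{"xyz":[0,0.004,0.14],"twist":[0,0,0]}]' >/dev/null; python3 -c "
from h import *
now();cv2.imwrite('pics/scene6.png',snapshot('scene'));cv2.imwrite('pics/top6.png',snapshot('top'))
s=cv2.imread('pics/scene6.png')[200:320,250:370]
t=cv2.imread('pics/top6.png')[160:280,260:380]
cv2.imwrite('pics/c6.png',cv2.hconcat([cv2.resize(t,(400,400)),cv2.resize(s,(400,400))]))"

```

```text
Q 4.9 110.8 U 151.3 tip stand x,y 83.4 110.8 blade bottom 160.3 Fstand [-0.27  0.15 -1.53] M [ 0.017  0.026 -0.002] yaw 5.92 tz [ 1.1e-03 -4.0e-04 -1.0e+00] w 0.0195 t 17.125
```

View pics/c6.png

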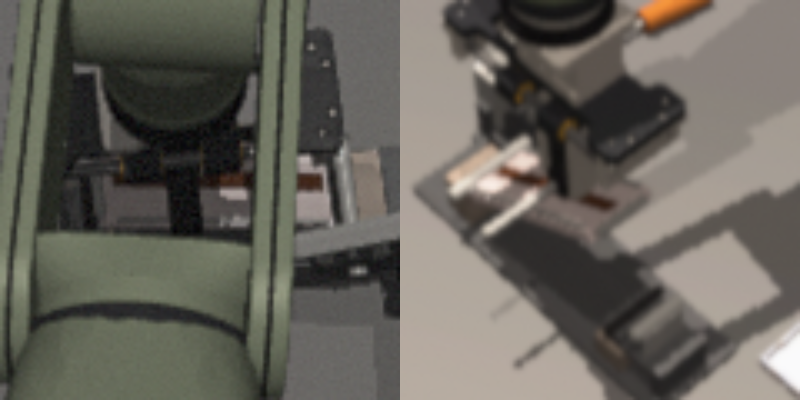

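```bash
python3 -m handwheel '[{"xyz":[-0.003,0,0.01],"twist":[0,0,0]},{"xyz":[-0.008,0,0.02],"twist":[0,0,0]},{"xyz":[-0.014,0,0.03],"twist":[0,0,0]},{"xyz":[-0.02,0,0.04],"twist":[0,0,0]},{"xyz":[-0.028,0,0.05],"twist":[0,0,0]}]' >/dev/null; python3 -c "
from h import *
now()"
```

```text
Q 5.6 119.5 U 136.9 tip stand x,y 84.1 119.5 blade bottom 145.9 Fstand [ 0.34 -1.15  1.01] M [-0.277  0.118  0.022] yaw 5.97 tz [ 0.0028 -0.0012 -1.    ] w 0.0196 t 17.85
```

```bash
python3 -m handwheel '[{"xyz":[-0.007,0,0.01],"twist":[0,0,0]},{"xyz":[-0.014,0,0.02],"twist":[0,0,0]},{"xyz":[-0.02,0,0.03],"twist":[0,0,0]},{"xyz":[-0.026,0,0.04],"twist":[0,0,0]}]' >/dev/null; python3 -c "
from h import *
now()"
```

```text
Q 5.7 127.2 U 124.7 tip stand x,y 84.2 127.2 blade bottom 133.69 Fstand [-0.6  -2.21  1.09] M [-0.338  0.065  0.046] yaw 5.96 tz [ 0.0029 -0.0013 -1.    ] w 0.0198 t 18.35
```

```bash
python3 -m handwheel '[{"xyz":[-0.005,0,0.01],"twist":[-0.002,0,0]},{"xyz":[-0.01,0,0.02],"twist":[-0.003,0,0]},{"xyz":[-0.015,0,0.03],"twist":[-0.003,0,0]},{"xyz":[-0.02,0,0.04],"twist":[-0.003,0,0]},{"xyz":[-0.025,0,0.05],"twist":[-0.003,0,0]},{"xyz":[-0.03,0,0.06],"twist":[-0.003,0,0]},{"xyz":[-0.035,0,0.07],"twist":[-0.003,0,0]}]' >/dev/null; python3 -c "
from h import *
now()"
```

```text
Q 5.8 137.9 U 103.5 tip stand x,y 84.3 137.9 blade bottom 112.48 Fstand [-0.12 -1.03  0.7 ] M [-0.317  0.03  -0.007] yaw 5.96 tz [ 5.0e-04 -1.5e-03 -1.0e+00] w 0.0197 t 19.225
```

```bash
python3 -m handwheel '[{"xyz":[-0.005,0,0.01],"twist":[0,0,0]},{"xyz":[-0.01,0,0.02],"twist":[0,0,0]},{"xyz":[-0.015,0,0.03],"twist":[0,0,0]},{"xyz":[-0.02,0,0.04],"twist":[0,0,0]}]' >/dev/null; python3 -c "
from h import *
now()"
```

```text
Q 5.8 144.0 U 91.3 tip stand x,y 84.3 144.0 blade bottom 100.26 Fstand [-0.9  -1.17  1.66] M [-0.232 -0.    -0.02 ] yaw 5.97 tz [ 5.0e-04 -1.4e-03 -1.0e+00] w 0.0196 t 19.725
```

```bash
python3 -m handwheel '[{"xyz":[-0.005,0,0.01],"twist":[0,0,0]},{"xyz":[-0.01,0,0.02],"twist":[0,0,0]},{"xyz":[-0.014,0,0.028],"twist":[0,0,0]},{"xyz":[-0.016,0,0.034],"twist":[0,0,0]}]' >/dev/null; python3 -c "
from h import *
now();cv2.imwrite('pics/scene7.png',snapshot('scene'))
s=cv2.imread('pics/scene7.png')[200:320,250:370]
cv2.imwrite('pics/c7.png',cv2.resize(s,(600,600)))"

```

```text
Q 5.7 148.9 U 80.9 tip stand x,y 84.2 148.9 blade bottom 89.89 Fstand [-0.97 -1.58  1.12] M [-0.161  0.077  0.015] yaw 5.97 tz [ 4.0e-04 -1.4e-03 -1.0e+00] w 0.0199 t 20.225
```

View pics/c7.png

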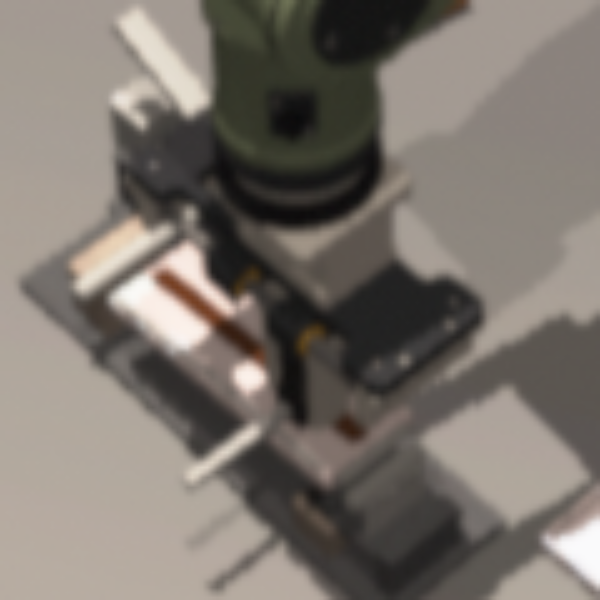

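```bash
python3 -m handwheel '[{"xyz":[-0.001,0,0.0035],"twist":[0,0,0]},{"xyz":[-0.002,0,0.007],"twist":[0,0,0]},{"xyz":[-0.003,0,0.01],"twist":[0,0,0]}]' >/dev/null; python3 -c "
from h import *
now()"
python3 -m handwheel '[{"xyz":[-0.001,0,0.0035],"twist":[0,0,0]},{"xyz":[-0.002,0,0.007],"twist":[0,0,0]}]' >/dev/null; python3 -c "
from h import *
now()"
```

```text
Q 5.7 149.9 U 77.7 tip stand x,y 84.2 149.9 blade bottom 86.65 Fstand [-0.21 -0.54  0.69] M [-0.186  0.019 -0.023] yaw 5.96 tz [ 3.0e-04 -1.2e-03 -1.0e+00] w 0.0193 t 20.65
Q 5.8 150.3 U 75.9 tip stand x,y 84.3 150.3 blade bottom 84.9 Fstand [-1.11 -1.98  2.35] M [-0.363  0.322 -0.015] yaw 5.97 tz [ 4.0e-04 -1.6e-03 -1.0e+00] w 0.0195 t 20.9
```

```bash
python3 -m handwheel '[{"xyz":[-0.001,0,0.0035],"twist":[0,0,0]},{"xyz":[-0.001,0,0.0035],"twist":[0,0,0]}]' >/dev/null; python3 -c "
from h import *
now()"
python3 -m handwheel '[{"xyz":[-0.001,0,0.0035],"twist":[0,0,0]},{"xyz":[-0.001,0,0.0035],"twist":[0,0,0]}]' >/dev/null; python3 -c "
from h import *
now()"
```

```text
Q 5.7 150.4 U 74.9 tip stand x,y 84.2 150.4 blade bottom 83.91 Fstand [-1.88 -3.03  2.  ] M [-0.382  0.238  0.028] yaw 5.97 tz [ 4.e-04 -2.e-03 -1.e+00] w 0.0196 t 21.15
Q 5.8 150.7 U 73.7 tip stand x,y 84.3 150.7 blade bottom 82.74 Fstand [-0.29 -1.2   0.75] M [-0.339  0.122 -0.016] yaw 5.97 tz [ 5.0e-04 -1.9e-03 -1.0e+00] w 0.0198 t 21.4
```

```bash
python3 -m handwheel '[{"xyz":[-0.001,0,0.0035],"twist":[0,0,0]},{"xyz":[-0.001,0,0.0035],"twist":[0,0,0]}]' >/dev/null; python3 -c "
from h import *
now()"
```

```text
Q 5.8 151.1 U 72.5 tip stand x,y 84.3 151.1 blade bottom 81.49 Fstand [-0.24 -1.19  1.5 ] M [-0.19  -0.013  0.003] yaw 5.96 tz [ 7.0e-04 -1.7e-03 -1.0e+00] w 0.0194 t 21.65
```

```bash
python3 -m handwheel '[{"xyz":[0,0,0.003],"twist":[0,0.001,0]},{"xyz":[0,0,0.003],"twist":[0,0.001,0]}]' >/dev/null; python3 -c "
from h import *
now()"
python3 -m handwheel '[{"xyz":[0,0,0.002],"twist":[0,0.001,0]},{"xyz":[0,0,0.002],"twist":[0,0.001,0]}]' >/dev/null; python3 -c "
from h import *
now()"
```

```text
Q 5.8 151.3 U 71.4 tip stand x,y 84.3 151.3 blade bottom 80.37 Fstand [-0.   -1.28  0.67] M [-0.193  0.005  0.036] yaw 5.96 tz [ 8.0e-04 -2.1e-03 -1.0e+00] w 0.02 t 21.9
Q 5.8 151.4 U 70.6 tip stand x,y 84.3 151.4 blade bottom 79.62 Fstand [ 0.56 -1.24  1.18] M [-0.194  0.008  0.039] yaw 5.96 tz [ 8.0e-04 -2.7e-03 -1.0e+00] w 0.0202 t 22.15
```

```bash
python3 -m handwheel '[{"xyz":[0,0,0.003],"twist":[0,-0.001,0]},{"xyz":[0,0,0.003],"twist":[0,-0.001,0]}]' >/dev/null; python3 -c "
from h import *
now()"
python3 -m handwheel '[{"xyz":[0,0,0.003],"twist":[0,-0.001,0]},{"xyz":[0,0,0.003],"twist":[0,-0.001,0]}]' >/dev/null; python3 -c "
from h import *
now()"
```

```text
Q 5.8 151.4 U 69.5 tip stand x,y 84.3 151.4 blade bottom 78.51 Fstand [ 0.15 -1.86  0.68] M [-0.15  -0.023  0.029] yaw 5.96 tz [ 6.0e-04 -1.7e-03 -1.0e+00] w 0.02 t 22.4
Q 5.8 151.5 U 68.4 tip stand x,y 84.3 151.5 blade bottom 77.43 Fstand [-0.91 -1.15  0.68] M [-0.082 -0.042 -0.057] yaw 5.95 tz [ 4.e-04 -7.e-04 -1.e+00] w 0.0196 t 22.65
```

```bash
python3 -m handwheel '[{"xyz":[0,0,0.003],"twist":[0,0,0]},{"xyz":[0,0,0.003],"twist":[0,0,0]}]' >/dev/null; python3 -c "
from h import *
now()"
python3 -m handwheel '[{"xyz":[0,0,0.003],"twist":[0,0,0]},{"xyz":[0,0,0.003],"twist":[0,0,0]}]' >/dev/null; python3 -c "
from h import *
now();cv2.imwrite('pics/scene8.png',snapshot('scene'));cv2.imwrite('pics/top8.png',snapshot('top'))
s=cv2.imread('pics/scene8.png')[200:320,250:370]
t=cv2.imread('pics/top8.png')[180:260,250:330]
cv2.imwrite('pics/c8.png',cv2.hconcat([cv2.resize(t,(400,400)),cv2.resize(s,(400,400))]))"

```

```text
Q 5.7 151.7 U 67.3 tip stand x,y 84.2 151.7 blade bottom 76.34 Fstand [ 0.34 -0.93 -0.19] M [-0.11  -0.103  0.064] yaw 5.95 tz [ 2.e-04 -3.e-04 -1.e+00] w 0.0199 t 22.9
Q 5.7 151.8 U 66.3 tip stand x,y 84.2 151.8 blade bottom 75.26 Fstand [ 0.13 -0.2   0.02] M [-0.124 -0.02   0.052] yaw 5.95 tz [ 1.e-04 -1.e-04 -1.e+00] w 0.02 t 23.15
```

View pics/c8.png

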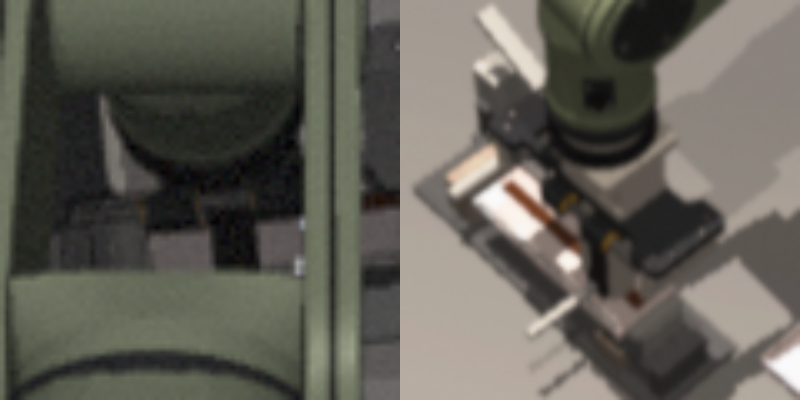

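```bash
python3 -m handwheel '[{"xyz":[0,0,0.003],"twist":[0,0,0]},{"xyz":[0,0,0.003],"twist":[0,0,0]}]' >/dev/null; python3 -c "
from h import *
now()"
python3 -m handwheel '[{"xyz":[0,0,0.002],"twist":[0,0,0]},{"xyz":[0,0,0.002],"twist":[0,0,0]}]' >/dev/null; python3 -c "
from h import *
now()"
```

```text
Q 5.6 151.9 U 65.3 tip stand x,y 84.1 151.9 blade bottom 74.29 Fstand [ 0.62 -0.87 -0.27] M [-0.043 -0.08   0.058] yaw 5.95 tz [-0.  0. -1.] w 0.0197 t 23.5
Q 5.6 151.9 U 65.1 tip stand x,y 84.1 151.9 blade bottom 74.08 Fstand [-1.72 -0.17  3.57] M [-0.04   0.181 -0.028] yaw 5.95 tz [ 0.  0. -1.] w 0.0196 t 23.75
```

```bash
python3 -m handwheel '[{"xyz":[0,0,0.002],"twist":[0,0,0]},{"xyz":[0,0,0.002],"twist":[0,0,0]}]' >/dev/null; python3 -c "
from h import *
now()"
python3 -m handwheel '[{"xyz":[0,0,0.001],"twist":[0,0,0]},{"xyz":[0,0,0.001],"twist":[0,0,0]}]' >/dev/null; python3 -c "
from h import *
now()"
```

```text
Q 5.7 151.9 U 65.1 tip stand x,y 84.2 151.9 blade bottom 74.09 Fstand [-1.97 -0.48  4.89] M [-0.035  0.406 -0.019] yaw 5.95 tz [ 1.e-04 -0.e+00 -1.e+00] w 0.0194 t 24.0
Q 5.7 151.9 U 65.1 tip stand x,y 84.2 151.9 blade bottom 74.07 Fstand [-1.99  0.68  5.86] M [-0.049  0.431 -0.03 ] yaw 5.95 tz [ 1.e-04 -0.e+00 -1.e+00] w 0.0199 t 24.25
```

```bash
python3 -m handwheel '[{"xyz":[0,0,0.003],"twist":[0,0,0]},{"xyz":[0,0,0.003],"twist":[0,0,0]}]' >/dev/null; python3 -c "
from h import *
now()"
python3 -m handwheel '[{"xyz":[0,0,-0.02],"twist":[0,0,0]},{"xyz":[0,0,-0.1],"twist":[0,0,0]},{"xyz":[0,0.1,-0.3],"twist":[0,0,0]},{"xyz":[0,0.4,-0.4],"twist":[0,0,0]},{"xyz":[0,0.65,-0.4],"twist":[0,0,0]},{"xyz":[0,0.65,-0.4],"twist":[0,0,0]},{"xyz":[0,0.65,-0.4],"twist":[0,0,0]}]' >/dev/null; python3 -c "
from h import *
now();cv2.imwrite('pics/scene9.png',snapshot('scene'));cv2.imwrite('pics/top9.png',snapshot('top'))
s=cv2.imread('pics/scene9.png')[200:330,245:375]
t=cv2.imread('pics/top9.png')[170:270,255:405]
cv2.imwrite('pics/c9s.png',cv2.resize(s,(598,598)))
cv2.imwrite('pics/c9t.png',cv2.resize(t,(750,500)))"

```

```text
Q 5.7 151.9 U 65.0 tip stand x,y 84.2 151.9 blade bottom 74.01 Fstand [-3.18  0.69  8.16] M [-0.004  0.65   0.065] yaw 5.95 tz [-0.e+00 -1.e-04 -1.e+00] w 0.0197 t 24.5
Q -192.3 152.6 U 184.3 tip stand x,y -113.8 152.6 blade bottom 193.33 Fstand [ 1.24 -0.29 -1.5 ] M [0.041 0.013 0.007] yaw 5.95 tz [-1.1e-03  2.0e-04 -1.0e+00] w 0.0199 t 25.375
```

View pics/c9s.png

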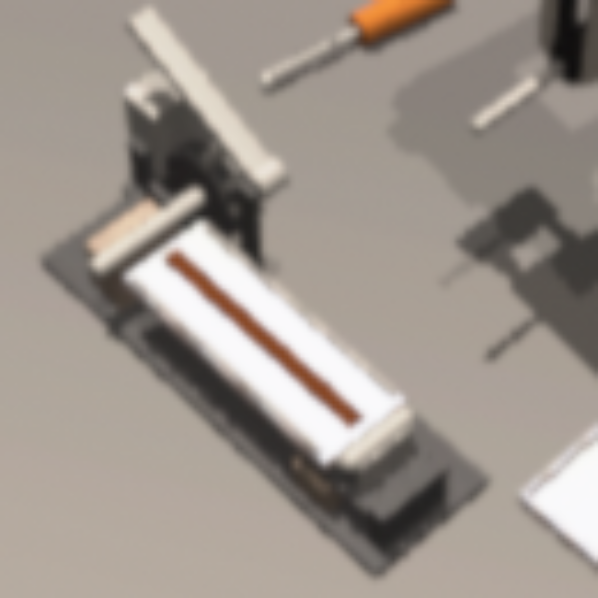

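View pics/c9t.png

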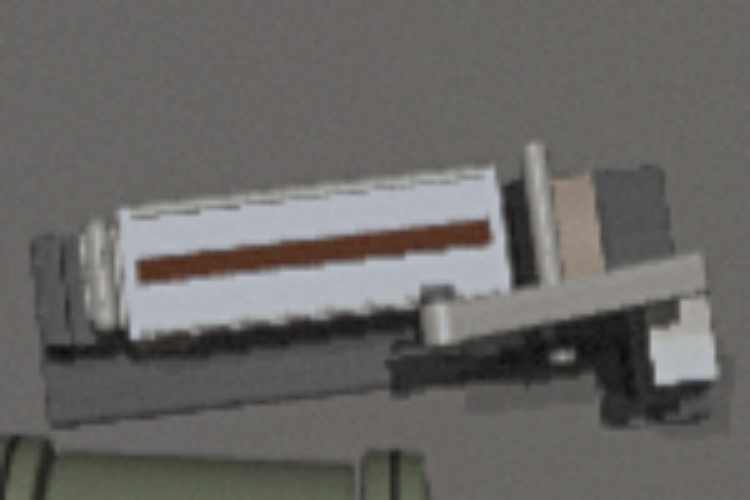

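```bash
python3 -c "
from h import *
a=cv2.cvtColor(cv2.imread('pics/top0.png'),6);b=cv2.cvtColor(cv2.imread('pics/top9.png'),6)
for r in(218,222,226,230,233):print(r,a[r,266:284].tolist(),b[r,266:284].tolist())
for th in(0,.03,.05):
  D=[S(x,190*np.cos(th)-5*np.sin(th),60+190*np.sin(th)+5*np.cos(th)) for x in(-30,30)]
  print(th,proj('top',D).round(1).tolist(),proj('scene',D).round(1).tolist())
for y in(200,203): print(y,proj('top',[S(0,y,73+6)]),proj('scene',[S(0,y,79)]))
show([.4426,.2212,.29],8.5)
"
```

```text
218 [94, 77, 82, 78, 85, 147, 122, 139, 175, 152, 119, 69, 67, 70, 78, 50, 78, 84] [89, 80, 81, 81, 88, 148, 126, 138, 178, 148, 120, 115, 151, 182, 183, 180, 181, 180]
222 [88, 44, 80, 83, 83, 131, 117, 130, 163, 128, 128, 89, 72, 72, 82, 86, 91, 87] [88, 48, 78, 83, 85, 134, 119, 131, 164, 127, 125, 102, 174, 160, 180, 182, 98, 64]
226 [84, 75, 75, 85, 81, 85, 113, 119, 141, 172, 146, 116, 77, 67, 72, 81, 59, 82] [84, 75, 81, 86, 79, 88, 112, 123, 144, 176, 146, 117, 142, 131, 181, 184, 140, 102]
230 [82, 90, 48, 76, 82, 84, 142, 118, 128, 134, 149, 133, 82, 74, 75, 72, 67, 91] [86, 90, 46, 82, 84, 92, 147, 117, 134, 139, 156, 130, 97, 171, 168, 179, 180, 181]
233 [85, 87, 53, 75, 87, 86, 101, 111, 130, 154, 162, 139, 90, 75, 75, 73, 85, 76] [87, 89, 52, 82, 90, 89, 101, 113, 134, 156, 166, 140, 97, 162, 128, 175, 183, 181]
0 [[280.6, 237.6], [278.0, 211.5]] [[332.0, 287.3], [314.5, 301.1]]
0.03 [[280.5, 237.1], [277.9, 210.9]] [[332.0, 286.0], [314.4, 299.8]]
0.05 [[280.5, 236.8], [277.8, 210.5]] [[332.0, 285.1], [314.3, 298.9]]
200 [[274.27580473 223.67263237]] [[326.06997511 293.58195799]]
203 [[272.92804593 223.82149427]] [[326.89498942 294.33381798]]
xyz [-0.5153, -0.0862, -0.0147] twist [-0.0022, -0.0002, -0.0567] pos [0.4329 0.0648 0.2856] F [ 0.51  1.15 -0.55] t 25.475 w 0.0202 j [ -3.  -5. 108.   0.  77.  81.]
```

The clip nose has the same pixels as at the start, so it has sprung home, and the deck is level. Taking the rod back to the tray.

```bash
python3 -m handwheel '[{"xyz":[-0.2,-0.04,-0.015],"twist":[-0.002,0,-0.03]},{"xyz":[-0.4,-0.07,-0.015],"twist":[-0.002,0,-0.057]},{"xyz":[-0.515,-0.086,-0.015],"twist":[-0.002,0,-0.057]},{"xyz":[-0.515,-0.086,-0.015],"twist":[-0.002,0,-0.057]},{"xyz":[-0.515,-0.086,0.2],"twist":[-0.002,0,-0.057]},{"xyz":[-0.515,-0.086,0.4],"twist":[-0.002,0,-0.057]},{"xyz":[-0.515,-0.086,0.45],"twist":[-0.002,0,-0.057]},{"xyz":[-0.515,-0.086,0.45],"twist":[-0.002,0,-0.057]},{"xyz":[-0.515,-0.086,0.45],"twist":[-0.002,0,-0.057]}]' >/dev/null; python3 -c "
from h import *
show([.4426,.2212,.1040],8.5)
cv2.imwrite('pics/scene10.png',snapshot('scene'))
s=cv2.imread('pics/scene10.png')[220:340,340:460]
cv2.imwrite('pics/c10s.png',cv2.resize(s,(600,600)))"
```

```text
xyz [-0.0001, 0.0094, 0.1638] twist [-0.0069, 0.0007, -0.0003] pos [0.4451 0.2215 0.1532] F [ 0.27 -0.46 -0.9 ] t 26.6 w 0.0199 j [ 16.  13. 107.  -0.  60.  98.]
```

View pics/c10s.png

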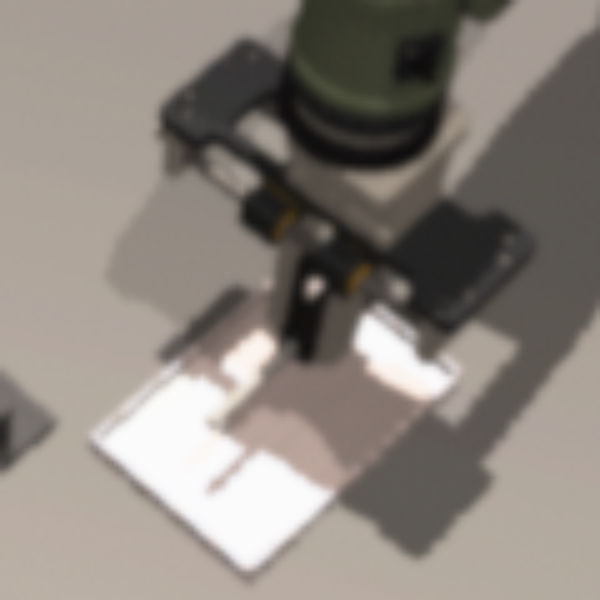

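The rod hangs level over the tray, with the blade tip at about (215,425) in the crop and its shadow below. Lowering to about 1 mm above the original height, then down by feel.

```bash
python3 -m handwheel '[{"xyz":[0,0.006,0.08],"twist":[-0.004,0,0]},{"xyz":[0,0.006,0.14],"twist":[-0.004,0,0]},{"xyz":[0,0.006,0.155],"twist":[-0.004,0,0]},{"xyz":[0,0.006,0.155],"twist":[-0.004,0,0]},{"xyz":[0,0.006,0.155],"twist":[-0.004,0,0]}]' >/dev/null; python3 -c "
from h import *
show([.4426,.2212,.1036],8.5)"
```

```text
xyz [0.0008, 0.0068, 0.0151] twist [-0.0068, 0.0012, 0.0] pos [0.4445 0.2217 0.1081] F [ 0.2   0.23 -1.5 ] t 27.275 w 0.0198 j [ 17.  17. 108.   0.  55.  98.]
```

```bash
python3 -m handwheel '[{"xyz":[0.001,0.007,0.007],"twist":[-0.007,0.001,0]},{"xyz":[0.001,0.007,0.012],"twist":[-0.007,0.001,0]},{"xyz":[0.001,0.007,0.012],"twist":[-0.007,0.001,0]}]' >/dev/null; python3 -c "
from h import *
show([.4426,.2212,.1034],8.5)"; python3 -m handwheel '[{"xyz":[0,0,0.002],"twist":[0,0,0]},{"xyz":[0,0,0.002],"twist":[0,0,0]}]' >/dev/null; python3 -c "
from h import *
show([.4426,.2212,.1034],8.5)"
```

```text
xyz [-0.0003, -0.0007, 0.0034] twist [0.0006, 0.0001, 0.0001] pos [0.4424 0.2211 0.1044] F [ 0.32 -0.23 -0.94] t 27.65 w 0.0198 j [ 17.  17. 108.   0.  54.  98.]
xyz [-0.0003, -0.001, 0.001] twist [0.001, 0.0001, 0.0] pos [0.4423 0.2211 0.1037] F [-0.11  0.04 -0.79] t 27.9 w 0.02 j [ 17.  17. 108.   0.  54.  98.]
```

```bash
python3 -m handwheel '[{"xyz":[0,0,0.002],"twist":[0,0,0]},{"xyz":[0,0,0.002],"twist":[0,0,0]}]' >/dev/null; python3 -c "
from h import *
show([.4426,.2212,.1034],8.5)"; python3 -m handwheel '[{"xyz":[0,0,0],"twist":[0,0,0]},{"xyz":[0,0,0],"twist":[0,0,0]},{"xyz":[0,0,0],"twist":[0,0,0]},{"xyz":[0,0,0],"twist":[0,0,0]}]' 0.45; python3 -m handwheel '[{"xyz":[0,0,-0.05],"twist":[0,0,0]},{"xyz":[0,0,-0.2],"twist":[0,0,0]},{"xyz":[0,0.1,-0.4],"twist":[0,0,0]},{"xyz":[0.2,0.2,-0.6],"twist":[0,0,0]},{"xyz":[0.4,0.2,-0.7],"twist":[0,0,0]},{"xyz":[0.6,0.2,-0.7],"twist":[0,0,0]},{"xyz":[0.6,0.2,-0.7],"twist":[0,0,0]},{"xyz":[0.6,0.2,-0.7],"twist":[0,0,0]},{"xyz":[0.6,0.2,-0.7],"twist":[0,0,0]}]'; python3 -c "
from h import *
cv2.imwrite('pics/scene11.png',snapshot('scene'));cv2.imwrite('pics/top11.png',snapshot('top'))
s=cv2.imread('pics/scene11.png')[200:350,245:445]
cv2.imwrite('pics/c11s.png',cv2.resize(s,(800,600)))"
```

```text
xyz [-0.0002, -0.0007, -0.0002] twist [0.0009, 0.0002, 0.0001] pos [0.4424 0.2211 0.1033] F [-1.07 -0.41  1.94] t 28.15 w 0.0195 j [ 17.  18. 108.   0.  54.  98.]
time_s: 28.65
position: [0.4424, 0.2211, 0.1033]
ee_rot: [[0.148, -0.989, -0.001], [-0.989, -0.148, -0.0], [-0.0, 0.001, -1.0]]
wrist_force: [0.1, 0.2, -0.2]
gripper_width: 0.042
time_s: 29.78
position: [0.4095, 0.0347, 0.3135]
ee_rot: [[0.148, -0.989, -0.001], [-0.989, -0.148, 0.001], [-0.001, 0.001, -1.0]]
wrist_force: [0.4, 0.8, 0.0]
gripper_width: 0.0422
```

View pics/c11s.png

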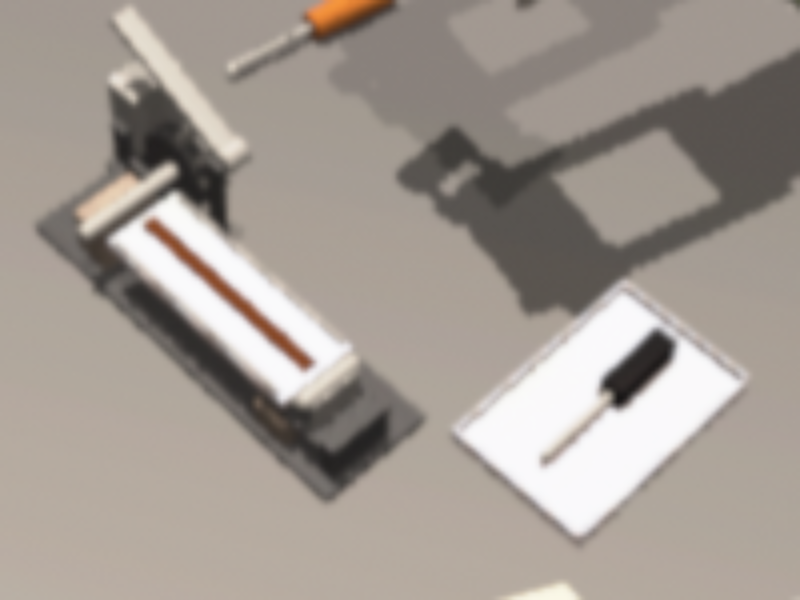

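View pics/top11.png

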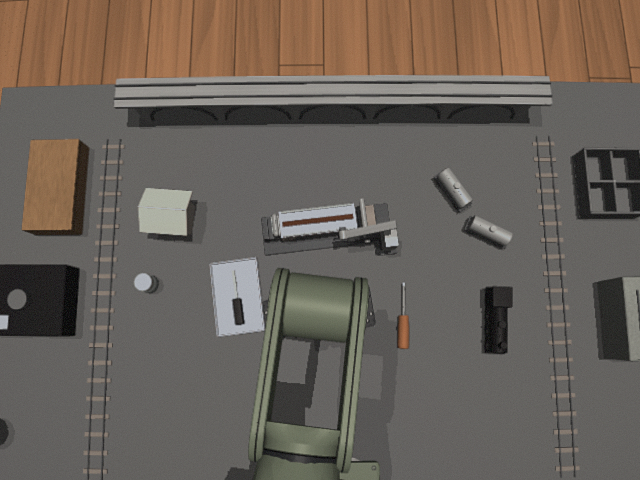

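The rod lies flat in the tray at about (237,298) in the top view, the span is level under the clip, the pawl is up, and the bystanders haven't moved. Handing in.

```bash
python3 -m handwheel '[{"xyz":[0,0,0],"twist":[0,0,0]},{"xyz":[0,0,0],"twist":[0,0,0]}]' >/dev/null; python3 -c "
from workcell import *
print(hand_in())"
```

```text
the job is handed in; nothing more can be done
None
```

The job is done and handed in at about 30 s of the 64 s allowed; no verdict was reported.

**What I did**
- **Ledge:** I took the rod from the tray and felt for the ledge with the blade. It sits about 107 mm up, 7 mm above nominal.
- **Pawl:** I slid the blade under the lip with no resistance and raised the pawl to about 0.42 rad.
- **Span:** I pressed it down with the underside of the rod handle, with the fingertips touching the deck at first. It stopped firmly at level, with the wrist reading about 8 N at most.
- **Rod:** I laid it back in its original place in the tray.

**What the last checks showed**
- The pawl was still up and the deck level.
- The clip nose was within a pixel of its starting position, so it reads as sprung home.
- The rod lay flat, its origin about 5 mm from the tray's centre by the starting measurement.
- By eye, no bystander had moved.
- The gripper was clear of everything.

**What was less certain**
- The wrist force was noisy, about ±0.7 N or more, so the clip snap showed only as a small bump of about 3 N. I confirmed the clip from the pictures instead.
- The two cameras disagreed by 2–3 mm on the tray, and by up to 7 mm on the rod tip, partly from how I picked the pixels. That did not affect the result.

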